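Re-rack inspection samples for the incubator in reverse order

ROBOT

A 6-joint arm with a two-finger parallel gripper is mounted at the origin on the work surface. World frame = base frame: x ahead of the robot, y to its left, z up, the work surface at z = 0. Lengths are in mm, angles in rad, forces in N, time in s.
With the tool pointing down it reaches from about 350 to 775 mm from the base axis. Payload 7.3 kg.
Tool frame: the origin (TCP) lies on the centre line of the jaws, within the pads' length; the fingertips stand bot.tip_reach ahead of it and the grasp point (between the pads) lies 6 mm ahead of it (bot.tip_reach is the distance from the TCP to the fingertips, in mm); z points along the fingers, y is the direction in which the jaws open and shut (so a half turn about z gives the same grasp; the last joint's range is limited). The gripper opens to 92 mm and grips with 3 to 60 N. Pads are 19 mm wide; open, the fingers measure 130 mm over their backs; the gripper's body (75 mm by 190 mm) begins 47 mm behind the grasp point.
Start: joints at [-1.327, 0.342, 1.524, -0, 1.275, -0.146], TCP at [199.525, -485.626, 251.741] pointing down, gripper open.
Joint ranges: [-2.53, 2.53], [-0.77, 2.02], [0.04, 2.7], [-1, 4.14], [0.28, 2.66], [-3.11, 3.11]. Speed limits (rad/s): [2.57, 2.57, 3.14, 3.14, 3.14, 3.14].

INTERFACE

Orientations are given as [roll, pitch, yaw] about the fixed x, y, z axes, in that order (R = Rz(yaw) Ry(pitch) Rx(roll)).
In Python, from plant import bot gives the robot as it stands.
- The arm moves only by the tool step_arm, never from a script. Its argument "deltas" is a list of rows, each a list of 6 numbers: the shift along the tool's x, y, z in mm, then the turn, a rotation vector about the tool's x, y, z in rad. A call has 1 to 5 rows; each row is the pose to reach, as a shift and turn from the pose commanded when the call began, along the tool's axes at that moment; what a row does not reach only later rows make up. A row lasts 1/12 s, in which the tool goes at most 41.7 mm and 7.16 degrees, less where a joint would pass 70% of its speed; a pose out of reach is approached as far as the arm can. A call with a gripper value outside its range is refused whole. "fingers" is the finger opening in mm, from 0 to 91.8, set as the call begins (left out, the last holds). The fingers move at their own pace and stop on an object; the grip force is fixed at half the most. Time passes only in rows, so rows that repeat a pose let the fingers close. It gives the time, the measured TCP pose, the force and the opening at its end, in the units of the state.
- bot.get_obs(): the state, without advancing time (a new reading comes with each control period).
- bot.capture(name): name is "scene" or "top" or "wrist"; returns a dict with "color" (420x560x3 uint8, red, green, blue), "fx", "fy", "cx", "cy" (pixels), "k1" (the pictures are not rectified: a ray, as slopes to the right and down, at radius r is drawn at 1 + k1 r^2 times it, then the intrinsics apply), "R" (3x3) and "t" (3): a world point X has camera coordinates R X + t. Camera axes: x right, y down, z forward; pixel columns grow to the right and rows downward; lengths in mm; the calibration is good to about 2 mm. A picture is of the moment at which its call begins. There is no depth.
- bot.close_job(): hands the job in, once; it reports no verdict.
Trained networks look in a picture, given as the dict that the camera call returned (one of the last four; its "shot" number tells which), for a name from the list of things; names that differ only in an ending like _2 or _b are one class to them, and where a whole thing is asked for, a point or a joint stands for the part that bears it (a point fixed in the world has none). Each returns a list of dicts, best first, with "p" (0 to 1); they miss things now and then, are a little off and sometimes report something else, mostly with a low value. They report only what shows in the picture. A call takes as long as a camera call.
- bot.boxes_of(query, picture): "rect" ([centre column, centre row, width, height] in pixels, round what is visible of it).
The state is a dict: "time": time; "joint_positions": joint angles; "dq": joint speeds; "tau": joint torques, N m; "tool_pos": TCP position; "tcp_rot": TCP orientation; "contact_force": force on the tool from outside, world axes, zero at the start; "moment": the same for the moment, N m; "grip_width": finger opening in mm.
Only numpy, scipy, OpenCV 4.12 (cv2) and the standard library are available. Lean on these libraries where they do the work, as an engineer would, in place of code of your own. Each camera call takes 0.05 s, during which the arm holds its last target. There are 200 camera calls.

TASK

Move the four samples from the full yellow delivery rack into the empty steel incubator rack in reverse order, counted from each rack's rounded grip tab: the sample nearest the yellow rack's tab goes into the steel pocket farthest from the steel rack's tab, and so on, until the one that was farthest from the yellow tab stands nearest the steel tab. Keep the samples upright and set each one down gently in its own pocket without dropping it, and leave the dishes, the carton and the white beaker where they are.

Things in the scene. Friction and masses are not known exactly. Their poses are not given: they have to be found in the camera images.
- jar: squat round glass jar, 40 mm across, 70 mm high, its top 26 mm a steel lid 40 mm across; loose, about 130 g (varies by 30 %), starts upright in one of the yellow cups. Origin: centre of its underside; z up its axis
- bottle: tall round amber glass bottle, 36 mm across, 105 mm high, its top 30 mm a white round cap 28 mm across; loose, about 110 g (varies by 30 %), starts upright in one of the yellow cups. Origin: centre of its underside; z up its axis
- square: white plastic bottle with a square body 36 x 36 mm and 58 mm high, 90 mm high in all, its top 26 mm a grey round cap 24 mm across; loose, about 90 g (varies by 30 %), starts upright in one of the yellow cups. Origin: centre of its underside; z up its axis
- flask: clear conical glass flask, 40 mm across at the foot, 80 mm high, its top 26 mm a brick-red rubber stopper 24 mm across (the neck below it is 20 mm); loose, about 100 g (varies by 30 %), starts upright in one of the yellow cups. Origin: centre of its underside; z up its axis
- cup_jar: the yellow cup of the delivery rack in which the jar stands at the start (fixed; it tells where that sample came from; which of the four places it has varies). All four cups look alike: open square pocket, 62 mm outside, 56 mm inside, 28 mm high, floor 3 mm thick. Origin: centre of its underside (6 mm above the bench); axes as the delivery rack's
- cup_bottle: the yellow cup of the delivery rack in which the bottle stands at the start (fixed; it tells where that sample came from; which of the four places it has varies). All four cups look alike: open square pocket, 62 mm outside, 56 mm inside, 28 mm high, floor 3 mm thick. Origin: centre of its underside (6 mm above the bench); axes as the delivery rack's
- cup_square: the yellow cup of the delivery rack in which the square bottle stands at the start (fixed; it tells where that sample came from; which of the four places it has varies). All four cups look alike: open square pocket, 62 mm outside, 56 mm inside, 28 mm high, floor 3 mm thick. Origin: centre of its underside (6 mm above the bench); axes as the delivery rack's
- cup_flask: the yellow cup of the delivery rack in which the flask stands at the start (fixed; it tells where that sample came from; which of the four places it has varies). All four cups look alike: open square pocket, 62 mm outside, 56 mm inside, 28 mm high, floor 3 mm thick. Origin: centre of its underside (6 mm above the bench); axes as the delivery rack's
- delivery_rack: yellow rack, full at the start, fixed: a 66 x 252 x 6 mm plate carrying the four yellow cups in a row at y = -93, -31, +31 and +93 mm. Origin: centre of the row, on the bench; y points along the row to the end with the rounded grip tab (30 mm wide, 30 mm long, at rim height, black spot), x across, z up. Side and yaw vary
- incubator_rack: steel rack, empty at the start, fixed: a 66 x 252 mm plate with four square pockets at y = -93, -31, +31 and +93 mm, each 56 mm wide inside, walls 3 mm, floor 9 mm and rim 34 mm above the bench. Origin: centre of the row, on the bench; y points along the row to the end with the rounded grip tab (30 mm wide, 30 mm long, at rim height, black spot), x across, z up. Side and yaw vary
- dishes: bystander, loose, to be left alone: stack of three white culture dishes, 58 mm across, 44 mm high, 120 g. Origin: centre of its underside
- carton: bystander, loose, to be left alone: closed product carton, 80 x 100 x 46 mm, 250 g. Origin: centre of its underside
- beaker: bystander, loose, to be left alone: open white ceramic beaker, 64 mm across, 75 mm high, 200 g. Origin: centre of its underside

How it is judged:
By the outcome, as a careful person would: the job done as asked, in the order asked, and still so for the second after the job is handed in, with the robot touching nothing.
It also fails if it takes over 112 s, if anything falls off the work surface, if the arm or the gripper's body presses on something with over 40 N, if the wrist force passes 120 N, or if a joint passes its speed limit or range.

## Working session

There is one attempt and no reset: what is moved stays moved. The work goes in short steps, Python scripts to look and compute and a tool call to move; the robot and the scene stay as the last step left them, time stands still between calls to the robot, and variables do not carry over. Pictures are saved under pics/ and viewed, about 12 in all and at most 16, crops included, and the job is handed in when it is done.

Besides the shell and the picture viewer there is one more tool, called after "Emit:" as name(argument=value, ...) on one line, values as JSON. step_arm: Moves the arm, as the interface text tells. Its arguments: {"type":"object","properties":{"deltas":{"type":"array"},"fingers":{"type":"number"}},"required":["deltas"]}

```bash
ls; mkdir -p pics
python3 - <<'E'
from plant import bot
import cv2
o=bot.get_obs();print({k:o[k] for k in('time','tool_pos','tcp_rot','grip_width')},bot.tip_reach)
for n in('scene','top'):
    c=bot.capture(n);cv2.imwrite(f'pics/{n}0.png',c['color'][:,:,::-1])
    print(n,c['fx'],c['fy'],c['cx'],c['cy'],c['k1'],c['R'],c['t'])
    for q in('jar','bottle','square','flask','delivery_rack','incubator_rack','dishes','carton','beaker'):
        print(q,[(round(d['p'],2),[round(float(v),1) for v in d['rect']]) for d in bot.boxes_of(q,c)[:3]])
E
```

```text
pics
{'time': 0.0, 'tool_pos': array([ 199.42670861, -485.22475996,  251.0368731 ]), 'tcp_rot': array([-3.14002233e+00, -2.36715767e-04,  3.89804659e-01]), 'grip_width': 91.76795112426092} 25.0
scene 458.7257636882262 458.7257636882262 272.85804835516956 204.96150441530338 -0.1585543404149849 [[-0.81303649  0.58198395 -0.0163202 ]
 [ 0.33156507  0.43979357 -0.83465335]
 [-0.47857733 -0.68401484 -0.55053377]] [ 492.34920507 -144.22559516 1261.66682596]
jar [(0.65, [370.8, 252.1, 23.9, 40.1])]
bottle [(0.59, [225.6, 240.5, 61.1, 50.7]), (0.56, [399.9, 262.9, 27.5, 55.1]), (0.41, [337.7, 193.3, 26.4, 26.8])]
square [(0.64, [426.7, 281.4, 34.4, 50.7])]
flask [(0.93, [343.0, 237.8, 20.3, 38.7])]
delivery_rack [(0.85, [376.9, 277.1, 130.1, 94.8])]
incubator_rack [(0.67, [235.9, 178.2, 94.8, 53.3])]
dishes [(0.86, [337.5, 195.4, 26.3, 25.8])]
carton [(0.69, [225.8, 239.7, 59.4, 53.0])]
beaker [(0.61, [173.3, 218.8, 32.0, 41.7])]
top 459.73723545838624 459.73723545838624 270.74826038524685 208.41905963067094 -0.11193146580545973 [[ 0.02031354 -0.99974068 -0.01029197]
 [-0.99290217 -0.01896588 -0.11741199]
 [ 0.11718635  0.01260397 -0.99302996]] [ -7.85447936 583.25829015 887.23651011]
jar [(0.89, [163.9, 228.2, 25.9, 23.7])]
bottle [(0.76, [130.8, 232.0, 33.0, 16.6])]
square [(0.92, [106.8, 239.6, 35.6, 21.6]), (0.45, [138.6, 231.4, 31.9, 35.4])]
flask [(0.52, [196.9, 221.8, 23.7, 21.5]), (0.41, [200.1, 223.8, 30.6, 36.8])]
delivery_rack [(0.9, [194.5, 226.7, 72.6, 38.2])]
incubator_rack [(0.89, [381.2, 231.7, 48.9, 145.4])]
dishes [(0.59, [276.0, 297.1, 25.3, 25.5])]
carton [(0.67, [277.6, 145.6, 57.2, 50.5]), (0.58, [275.9, 296.7, 26.6, 26.6])]
beaker [(0.57, [336.1, 115.1, 36.0, 34.8]), (0.52, [164.4, 228.8, 31.5, 20.7])]
```

Run:
```python
import cv2
a=cv2.imread('pics/top0.png')
cv2.imwrite('pics/top0c.png',cv2.resize(a[90:330,70:430],None,fx=2.2,fy=2.2,interpolation=cv2.INTER_CUBIC))
```

```text
(no output)
```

View pics/top0c.png

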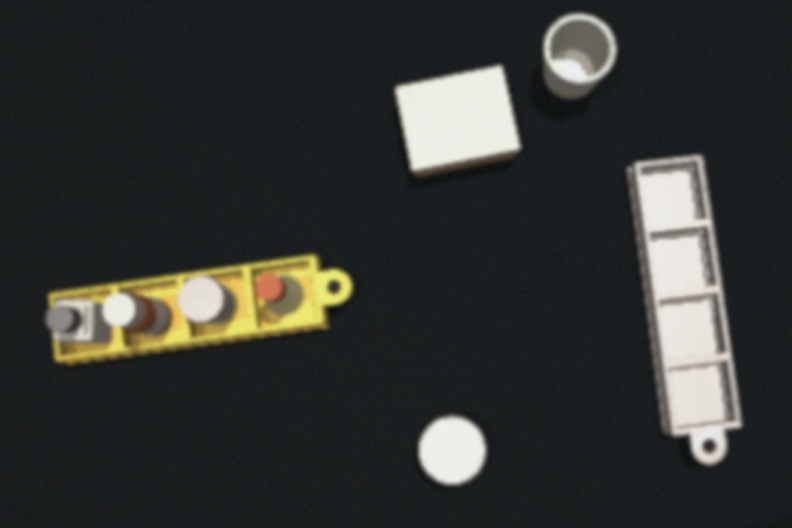

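View pics/scene0.png

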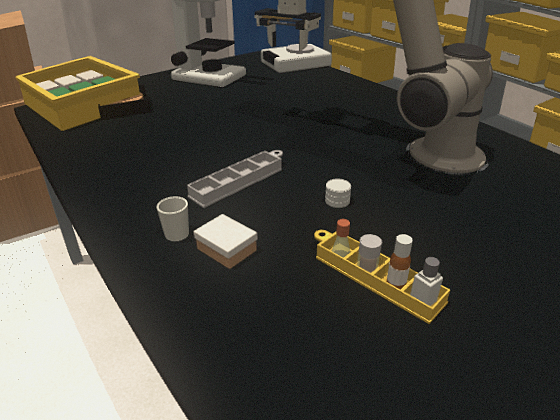

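Order from the yellow tab is flask, jar, bottle, square, and the steel tab is at the low-x end. Next I'll fit the rack poses on rim-plane rectified views.

```bash
cat > h.py <<'E'
import numpy as np, cv2
from scipy.spatial.transform import Rotation as Ro
def proj(c,X):
    p=np.asarray(X,float)@c['R'].T+c['t']; s=p[...,:2]/p[...,2:]; s=s*(1+c['k1']*(s**2).sum(-1,keepdims=True))
    return s*[c['fx'],c['fy']]+[c['cx'],c['cy']]
def rect(c,x0,x1,y0,y1,z,s):  # image: right=-y, up=+x, s px per mm
    X,Y=np.meshgrid(np.arange(x1,x0,-1/s),np.arange(y1,y0,-1/s),indexing='ij')
    m=proj(c,np.stack([X,Y,0*X+z],-1)).astype(np.float32)
    return cv2.remap(c['color'][:,:,::-1].copy(),m[...,0],m[...,1],cv2.INTER_CUBIC)
def rackpt(pose,p):
    a=pose[2]; x,y=p
    return np.array([pose[0]+np.cos(a)*x-np.sin(a)*y, pose[1]+np.sin(a)*x+np.cos(a)*y])
def delta(bot,x,y,z,yaw):
    """tool-frame shift and turn to a tool-down pose (z = TCP height)"""
    o=bot.get_obs(); R=Ro.from_euler('xyz',o['tcp_rot']); T=Ro.from_euler('xyz',[np.pi,0,yaw])
    d=R.inv().apply(np.array([x,y,z])-o['tool_pos']); r=(R.inv()*T).as_rotvec()
    print('t',round(o['time'],2),'pos',np.round(o['tool_pos'],1),'rot',np.round(o['tcp_rot'],3),'F',np.round(o['contact_force'],1),'w',round(o['grip_width'],1))
    print('delta',np.round(d,1),np.round(r,3))
E
python3 - <<'E'
from plant import bot
from h import *
c=bot.capture('top')
# initial guesses from pixels
def inv(u,v,z):
    from scipy.optimize import fsolve
    return fsolve(lambda q:proj(c,[q[0],q[1],z])-[u,v],[450,0])
g=lambda x,y:inv(70+x/2.2,90+y/2.2,34)
for n,a in(('Y',[(50,293),(317,256),(327,322),(56,358),(334,287)]),('S',[(635,163),(702,156),(741,425),(670,433),(709,446)])):
    P=[g(*q) for q in a];print(n,np.round(P,1))
im=rect(c,300,560,80,460,34,2);cv2.imwrite('pics/ry.png',im)
im=rect(c,260,620,-340,-140,34,1.6);cv2.imwrite('pics/rs.png',im)
E
```

```text
Y [[546.1 366.4]
 [585.3 117.7]
 [525.2 106.6]
 [486.2 357. ]
 [557.2 101.2]]
S [[ 677.6 -173.3]
 [ 685.7 -236.1]
 [ 438.9 -269.7]
 [ 431.1 -204.9]
 [ 419.8 -240.4]]
```

```bash
cat >> h.py <<'E'
def fit(P,Q):  # 2D rigid pose mapping rack pts P to world Q
    P=np.array(P,float);Q=np.array(Q,float);p=P-P.mean(0);q=Q-Q.mean(0)
    a=np.arctan2((p[:,0]*q[:,1]-p[:,1]*q[:,0]).sum(),(p*q).sum()); t=Q.mean(0)-np.array([[np.cos(a),-np.sin(a)],[np.sin(a),np.cos(a)]])@P.mean(0)
    return np.array([*t,a])
E
python3 - <<'E'
from plant import bot
from h import *
c=bot.capture('top')
Y=fit([(31,-124),(31,124),(-31,124),(-31,-124)],[[546.1,366.4],[585.3,117.7],[525.2,106.6],[486.2,357]])
S=fit([(31,-124),(31,124),(-31,124),(-31,-124)],[[677.6,-173.3],[685.7,-236.1],[438.9,-269.7],[431.1,-204.9]][1:]+[[677.6,-173.3]])
# order-robust: try all assignments
def best(Q,tab):
    B=None
    for s in range(4):
        for o in(1,-1):
            P=np.roll(np.array([(31,-124),(31,124),(-31,124),(-31,-124)])[::o],s,0);po=fit(P,Q)
            e=np.abs(np.array([rackpt(po,p) for p in P])-Q).max()+np.linalg.norm(rackpt(po,(0,139))-tab)
            if B is None or e<B[0]:B=(e,po)
    return B
for n,Q,tab,w in(('Y',[[546.1,366.4],[585.3,117.7],[525.2,106.6],[486.2,357.]],[557.2,101.2],(460,620,70,390)),('S',[[677.6,-173.3],[685.7,-236.1],[438.9,-269.7],[431.1,-204.9]],[419.8,-240.4],(390,710,-310,-150))):
    e,po=best(np.array(Q),np.array(tab));print(n,np.round(e,1),np.round(po,3).tolist())
    for y in(-93,-31,31,93):print(y,np.round(rackpt(po,(0,y)),1))
    s=2.4;im=rect(c,w[0],w[1],w[2],w[3],34,s)
    px=lambda p:(int(round((w[3]-p[1])*s)),int(round((w[1]-p[0])*s)))
    for y in(-93,-31,31,93):
        cv2.polylines(im,[np.array([px(rackpt(po,(a,y+b))) for a,b in((-28,-28),(28,-28),(28,28),(-28,28))])],True,(0,0,255),1)
    cv2.circle(im,px(rackpt(po,(0,139))),3,(0,0,255),1)
    cv2.imwrite(f'pics/ov{n}.png',im)
a=cv2.imread('pics/ovY.png');b=cv2.imread('pics/ovS.png');b=cv2.rotate(b,cv2.ROTATE_90_CLOCKWISE)
w=max(a.shape[1],b.shape[1]);f=lambda i:cv2.copyMakeBorder(i,0,0,0,w-i.shape[1],0)
o=np.vstack([f(a),f(b)]);cv2.imwrite('pics/ov.png',cv2.resize(o,None,fx=.78,fy=.78));print(o.shape)
E
```

```text
Y 4.6 [535.7, 236.925, -2.985]
-93 [521.2 328.8]
-31 [530.9 267.5]
31 [540.5 206.3]
93 [550.2 145.1]
S 3.2 [558.325, -221.0, 1.702]
-93 [ 650.5 -208.9]
-31 [ 589.1 -217. ]
31 [ 527.6 -225. ]
93 [ 466.1 -233.1]
(768, 768, 3)
```

View pics/ov.png

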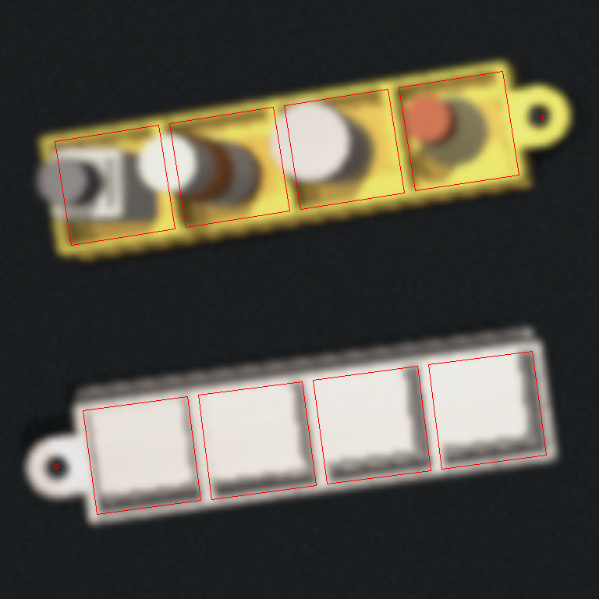

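```bash
cat >> h.py <<'E'
Y=(535.7,236.9,-2.985); S=(558.3,-221.0,1.702); YY,YS=1.728,0.131
def up(c,p,z,z0=34):  # move a point seen on plane z0 to plane z along its ray
    C=-c['R'].T@c['t']; P=np.array([*p,z0]); return (C+(P-C)*(z-C[2])/(z0-C[2]))[:2]
E
python3 - <<'E'
from plant import bot
from h import *
c=bot.capture('top')
for n,u,v,z,y in(('flask',433,119,89,93),('jar',314,141,79,31),('bottle',168,162,114,-31),('square',66,181,99,-93)):
    p=up(c,(620-v/1.872,390-u/1.872),z); print(n,np.round(p,1),np.round(rackpt(Y,(0,y)),1))
x,y=rackpt(Y,(0,93)); delta(bot,x,y,260,YY)
E
```

```text
flask [551.6 148.7] [550.2 145. ]
jar [541.3 210.9] [540.5 206.3]
bottle [528.4 273.3] [530.9 267.5]
square [519.9 329. ] [521.2 328.8]
t 1.15 pos [ 199.5 -485.6  251.7] rot [3.142 0.    0.39 ] F [-0.3 -0.2  0.4] w 91.9
delta [ 564.  -450.1   -8.3] [ 0.     0.    -1.338]
```

Emit:
step_arm(deltas=[[32, -26, 0, 0, 0, -0.1], [64, -52, 0, 0, 0, -0.2], [96, -78, 0, 0, 0, -0.3], [128, -104, 0, 0, 0, -0.4], [160, -130, 0, 0, 0, -0.5]], fingers=91)

```text
time: 1.57
tool_pos: [298.5, -302.9, 251.8]
tcp_rot: [3.141, 0.0, 0.894]
contact_force: [1.1, 0.4, -0.4]
grip_width: 91.1
```

```bash
python3 -c "
from plant import bot
from h import *
delta(bot,551,147,200,YY)"
```

```text
t 1.57 pos [ 298.5 -302.9  251.8] rot [3.141 0.    0.894] F [ 1.1  0.4 -0.4] w 91.1
delta [508.9 -85.   51.7] [ 0.     0.    -0.834]
```

```bash
cat >> h.py <<'E'
def plan(bot,wps,v=36,w=.11):
    """wps: (x,y,z,yaw[,v]) tool-down; prints calls of <=5 rows"""
    o=bot.get_obs(); p=np.array(o['tool_pos']); a=o['tcp_rot'][2]; path=[]
    print('t',round(o['time'],2),'pos',np.round(p,1),'rot',np.round(o['tcp_rot'],3),'w',round(o['grip_width'],1))
    lp,la=p,a
    for q in wps:
        g=np.array(q[:3],float); vv=q[4] if len(q)>4 else v; da=(q[3]-la+np.pi)%(2*np.pi)-np.pi
        n=max(1,int(np.ceil(max(np.linalg.norm(g-lp)/vv,abs(da)/w))))
        path+=[(lp+(g-lp)*i/n,la+da*i/n) for i in range(1,n+1)]; lp,la=g,la+da
    for i in range(0,len(path),5):
        T=Ro.from_euler('xyz',[np.pi,0,a]); rows=[]
        for g,b in path[i:i+5]:
            s=np.round(T.inv().apply(g-p),1); r=round(a-b,3); rows.append([*map(float,s),0,0,float(r)])
        print(rows); p=p+T.apply(rows[-1][:3]); a=a-rows[-1][5]
E
python3 - <<'E'
from plant import bot
from h import *
plan(bot,[(551,147,200,YY)])
E
```

```text
t 1.57 pos [ 298.5 -302.9  251.8] rot [3.141 0.    0.894] w 91.1
[[33.9, -5.7, 3.5, 0, 0, -0.056], [67.8, -11.3, 6.9, 0, 0, -0.111], [101.8, -17.0, 10.4, 0, 0, -0.167], [135.7, -22.7, 13.8, 0, 0, -0.222], [169.6, -28.3, 17.3, 0, 0, -0.278]]
[[34.2, 3.8, 3.4, 0, 0, -0.056], [68.4, 7.7, 6.9, 0, 0, -0.111], [102.6, 11.6, 10.3, 0, 0, -0.167], [136.7, 15.4, 13.8, 0, 0, -0.222], [170.9, 19.3, 17.2, 0, 0, -0.278]]
[[31.8, 13.1, 3.5, 0, 0, -0.056], [63.6, 26.2, 6.9, 0, 0, -0.111], [95.4, 39.3, 10.4, 0, 0, -0.167], [127.2, 52.4, 13.8, 0, 0, -0.222], [159.0, 65.5, 17.3, 0, 0, -0.278]]
```

Emit:
step_arm(deltas=[[34, -6, 3, 0, 0, -0.056], [68, -11, 7, 0, 0, -0.111], [102, -17, 10, 0, 0, -0.167], [136, -23, 14, 0, 0, -0.222], [170, -28, 17, 0, 0, -0.278]])

```text
time: 1.98
tool_pos: [383.8, -153.2, 234.7]
tcp_rot: [3.141, 0.0, 1.17]
contact_force: [0.6, 0.1, -0.8]
grip_width: 91.1
```

Emit:
step_arm(deltas=[[34, 4, 3, 0, 0, -0.056], [68, 8, 7, 0, 0, -0.111], [102, 12, 10, 0, 0, -0.167], [137, 15, 14, 0, 0, -0.222], [171, 19, 17, 0, 0, -0.278]])

```text
time: 2.4
tool_pos: [468.4, -3.2, 217.6]
tcp_rot: [3.141, 0.0, 1.449]
contact_force: [0.7, -0.5, 0.3]
grip_width: 90.8
```

Emit:
step_arm(deltas=[[32, 13, 3, 0, 0, -0.056], [64, 26, 7, 0, 0, -0.111], [95, 39, 10, 0, 0, -0.167], [127, 52, 14, 0, 0, -0.222], [159, 66, 17, 0, 0, -0.278]])

```text
time: 2.82
tool_pos: [553.6, 146.3, 200.4]
tcp_rot: [-3.141, 0.0, 1.727]
contact_force: [0.0, -0.6, -0.2]
grip_width: 90.5
```

Run:
```python
from plant import bot
from h import *
c=bot.capture('wrist');im=c['color'][:,:,::-1].copy()
for n,y,z in(('flask',93,89),('jar',31,79),('bottle',-31,114),('square',-93,99)):
    q=rackpt(Y,(0,y));u=proj(c,[*q,z]);print(n,np.round(u),[(round(d['p'],2),np.round(d['rect']).tolist()) for d in bot.boxes_of(n,c)[:2]])
    cv2.circle(im,tuple(int(v) for v in u),4,(255,0,255),-1)
    P=np.array([proj(c,[*rackpt(Y,(a,y+b)),34]) for a,b in((-28,-28),(28,-28),(28,28),(-28,28))]).astype(int);cv2.polylines(im,[P],True,(255,0,255),1)
cv2.imwrite('pics/w1.png',im)
plan(bot,[(551,147,150,YY),(551,147,85,YY,18)])
```

```text
flask [274. 213.] []
jar [274. 119.] [(0.7, [277.0, 110.0, 59.0, 62.0])]
bottle [274.   1.] [(0.83, [272.0, 28.0, 54.0, 51.0])]
square [ 274. -120.] []
t 3.07 pos [552.9 144.4 200.4] rot [-3.141  0.     1.724] w 91.0
[[1.4, -0.7, 25.2, 0, 0, -0.002], [2.9, -1.5, 50.4, 0, 0, -0.004], [2.9, -1.5, 66.6, 0, 0, -0.004], [2.9, -1.5, 82.9, 0, 0, -0.004], [2.9, -1.5, 99.1, 0, 0, -0.004]]
[[-0.0, 0.0, 16.3, 0, 0, -0.0]]
```

View pics/w1.png

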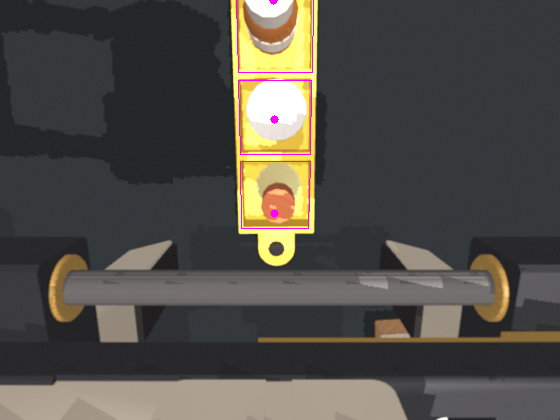

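The wrist view confirms the rack fit. The flask stopper is at (278,202) and the jar lid at (277,110), both about 5 mm up the row from the cup centres. I'll grasp the flask next.

Run:
```python
from plant import bot
from h import *
plan(bot,[(552,150,140,YY),(552,150,85,YY,18)])
```

```text
t 3.07 pos [552.9 144.4 200.4] rot [-3.141  0.     1.724] w 91.0
[[2.8, -0.0, 30.2, 0, 0, -0.002], [5.7, -0.0, 60.4, 0, 0, -0.004], [5.7, -0.0, 74.1, 0, 0, -0.004], [5.7, -0.0, 87.9, 0, 0, -0.004], [5.7, -0.0, 101.6, 0, 0, -0.004]]
[[-0.0, -0.0, 13.8, 0, 0, -0.0]]
```

Emit:
step_arm(deltas=[[3, 0, 30, 0, 0, -0.002], [6, 0, 60, 0, 0, -0.004], [6, 0, 74, 0, 0, -0.004], [6, 0, 88, 0, 0, -0.004], [6, 0, 102, 0, 0, -0.004]])

```text
time: 3.48
tool_pos: [551.9, 149.0, 98.3]
tcp_rot: [-3.141, 0.0, 1.726]
contact_force: [0.4, 0.6, -0.5]
grip_width: 91.3
```

Emit:
step_arm(deltas=[[0, 0, 13.5, 0, 0, 0], [0, 0, 13.5, 0, 0, 0]])

```text
time: 3.65
tool_pos: [550.6, 148.9, 83.2]
tcp_rot: [-3.137, 0.0, 1.726]
contact_force: [-1.1, -0.5, -0.2]
grip_width: 91.0
```

Emit:
step_arm(deltas=[[0, 0, 0, 0, 0, 0], [0, 0, 0, 0, 0, 0], [0, 0, 0, 0, 0, 0], [0, 0, 0, 0, 0, 0], [0, 0, 0, 0, 0, 0]], fingers=15)

```text
time: 4.07
tool_pos: [552.7, 150.4, 86.0]
tcp_rot: [3.14, 0.0, 1.728]
contact_force: [0.6, -0.4, -0.6]
grip_width: 62.4
```

Emit:
step_arm(deltas=[[0, 0, 0, 0, 0, 0], [0, 0, 0, 0, 0, 0], [0, 0, 0, 0, 0, 0], [0, 0, 0, 0, 0, 0], [0, 0, 0, 0, 0, 0]])

```text
time: 4.48
tool_pos: [552.3, 150.5, 85.2]
tcp_rot: [3.142, 0.0, 1.728]
contact_force: [-0.0, -0.1, -0.3]
grip_width: 28.8
```

Emit:
step_arm(deltas=[[0, 0, 0, 0, 0, 0], [0, 0, 0, 0, 0, 0], [0, 0, 0, 0, 0, 0]])

```text
time: 4.73
tool_pos: [552.3, 150.4, 85.1]
tcp_rot: [-3.142, 0.0, 1.728]
contact_force: [0.9, -0.2, 0.5]
grip_width: 23.2
```

Emit:
step_arm(deltas=[[0, 0, -6, 0, 0, 0], [0, 0, -18, 0, 0, 0], [0, 0, -34, 0, 0, 0], [0, 0, -54, 0, 0, 0], [0, 0, -75, 0, 0, 0]])

```text
time: 5.15
tool_pos: [551.9, 150.4, 160.8]
tcp_rot: [-3.14, 0.0, 1.728]
contact_force: [-0.1, 0.4, -1.1]
grip_width: 23.2
```

Run:
```python
from plant import bot
from h import *
c=bot.capture('wrist');cv2.imwrite('pics/w2.png',c['color'][:,:,::-1])
print(rackpt(S,(0,-93)))
plan(bot,[(651,-208,165,YS,30),(651,-208,115,YS,20),(651,-208,91,YS,8)])
```

```text
[ 650.50067786 -208.83303646]
t 5.2 pos [554.1 150.7 165.6] rot [3.135 0.    1.728] w 23.2
[[-24.6, 2.6, 0.0, 0, 0, 0.106], [-49.3, 5.3, 0.1, 0, 0, 0.213], [-73.9, 7.9, 0.1, 0, 0, 0.319], [-98.5, 10.5, 0.1, 0, 0, 0.426], [-123.2, 13.2, 0.2, 0, 0, 0.532]]
[[-19.9, 14.7, 0.0, 0, 0, 0.107], [-39.8, 29.5, 0.1, 0, 0, 0.213], [-59.6, 44.3, 0.1, 0, 0, 0.32], [-79.5, 59.0, 0.1, 0, 0, 0.426], [-99.4, 73.8, 0.2, 0, 0, 0.533]]
[[-9.6, 22.8, 0.0, 0, 0, 0.106], [-19.3, 45.7, 0.0, 0, 0, 0.213], [-28.9, 68.5, 0.1, 0, 0, 0.319], [-38.5, 91.3, 0.1, 0, 0, 0.425], [-48.2, 114.1, 0.2, 0, 0, 0.532]]
[[0.1, 0.0, 16.6, 0, 0, -0.0], [0.1, 0.0, 33.3, 0, 0, -0.0], [0.1, 0.0, 50.0, 0, 0, -0.0], [0.1, 0.0, 58.0, 0, 0, -0.0], [0.1, 0.0, 66.0, 0, 0, -0.0]]
[[-0.0, 0.0, 8.0, 0, 0, -0.0]]
```

View pics/w2.png

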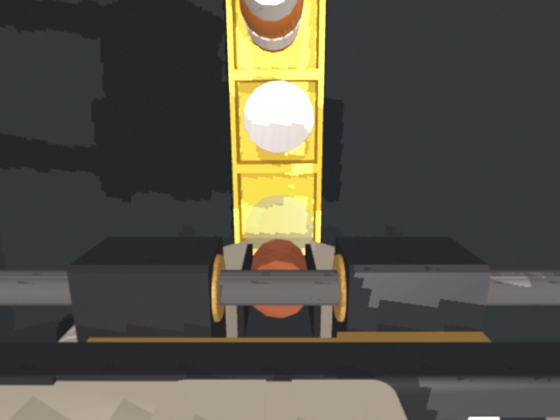

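The flask is held (width 23 mm, stopper between the pads at (279,280)). Moving it to the far steel pocket.

Emit:
step_arm(deltas=[[-25, 3, 0, 0, 0, 0.106], [-49, 5, 0, 0, 0, 0.213], [-74, 8, 0, 0, 0, 0.319], [-98, 10, 0, 0, 0, 0.426], [-123, 13, 0, 0, 0, 0.532]])

```text
time: 5.62
tool_pos: [584.3, 30.0, 160.1]
tcp_rot: [-3.141, 0.0, 1.191]
contact_force: [0.0, -0.4, -1.4]
grip_width: 23.0
```

Emit:
step_arm(deltas=[[-20, 15, 0, 0, 0, 0.107], [-40, 30, 0, 0, 0, 0.213], [-60, 44, 0, 0, 0, 0.32], [-80, 59, 0, 0, 0, 0.426], [-99, 74, 0, 0, 0, 0.533]])

```text
time: 6.03
tool_pos: [617.0, -89.6, 160.1]
tcp_rot: [-3.141, 0.0, 0.657]
contact_force: [0.4, 1.4, -1.0]
grip_width: 23.3
```

Emit:
step_arm(deltas=[[-10, 23, 0, 0, 0, 0.106], [-19, 46, 0, 0, 0, 0.213], [-29, 68, 0, 0, 0, 0.319], [-38, 91, 0, 0, 0, 0.425], [-48, 114, 0, 0, 0, 0.532]])

```text
time: 6.45
tool_pos: [649.4, -208.7, 160.0]
tcp_rot: [-3.141, 0.0, 0.126]
contact_force: [0.4, 0.9, -1.2]
grip_width: 23.4
```

Run:
```python
from plant import bot
from h import *
c=bot.capture('wrist');im=c['color'][:,:,::-1].copy()
for y in(-93,-31,31,93):
    P=np.array([proj(c,[*rackpt(S,(a,y+b)),34]) for a,b in((-28,-28),(28,-28),(28,28),(-28,28))]).astype(int);cv2.polylines(im,[P],True,(255,0,255),1)
cv2.imwrite('pics/w3.png',im)
plan(bot,[(651,-209,115,YS,20),(651,-209,91,YS,8)])
```

```text
t 6.5 pos [ 649.9 -213.9  159.8] rot [ 3.138e+00 -1.000e-03  1.160e-01] w 23.2
[[0.6, -1.6, 14.9, 0, 0, -0.005], [1.1, -3.2, 29.9, 0, 0, -0.01], [1.7, -4.7, 44.8, 0, 0, -0.015], [1.7, -4.7, 52.8, 0, 0, -0.015], [1.7, -4.7, 60.8, 0, 0, -0.015]]
[[-0.0, -0.0, 8.0, 0, 0, -0.0]]
```

View pics/w3.png

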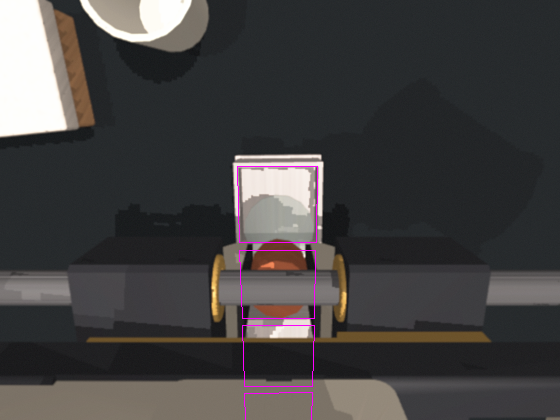

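Emit:
step_arm(deltas=[[1, 0, 12, 0, 0, 0], [1, 0, 28, 0, 0, 0], [1, 0, 40, 0, 0, 0], [1, 0, 40, 0, 0, 0], [1, 0, 40, 0, 0, 0]])

```text
time: 6.92
tool_pos: [649.7, -206.4, 118.9]
tcp_rot: [-3.14, 0.002, 0.132]
contact_force: [0.8, -0.2, -0.6]
grip_width: 23.3
```

Run:
```python
from plant import bot
from h import *
plan(bot,[(651,-209,87,YS,7)])
```

```text
t 6.92 pos [ 649.7 -206.4  118.9] rot [-3.14e+00  2.00e-03  1.32e-01] w 23.3
[[0.2, 0.5, 6.4, 0, 0, 0.0], [0.4, 1.1, 12.8, 0, 0, 0.001], [0.6, 1.6, 19.2, 0, 0, 0.001], [0.8, 2.2, 25.5, 0, 0, 0.001], [0.9, 2.7, 31.9, 0, 0, 0.001]]
```

Emit:
step_arm(deltas=[[0, 0, 8, 0, 0, 0], [0, 1, 17, 0, 0, 0], [1, 1, 24, 0, 0, 0], [1, 1, 29, 0, 0, 0], [1, 1, 31, 0, 0, 0]])

```text
time: 7.33
tool_pos: [650.9, -208.1, 87.9]
tcp_rot: [-3.141, 0.002, 0.131]
contact_force: [0.5, 1.1, -1.7]
grip_width: 23.4
```

Emit:
step_arm(deltas=[[0, 0, 1, 0, 0, 0], [0, 0, 1.5, 0, 0, 0], [0, 0, 2, 0, 0, 0], [0, 0, 2.5, 0, 0, 0], [0, 0, 2.5, 0, 0, 0]])

```text
time: 7.75
tool_pos: [651.5, -208.5, 87.0]
tcp_rot: [3.141, -0.0, 0.131]
contact_force: [-0.1, -0.3, -1.0]
grip_width: 23.6
```

Emit:
step_arm(deltas=[[0, 0, 0.5, 0, 0, 0], [0, 0, 1, 0, 0, 0], [0, 0, 1, 0, 0, 0]])

```text
time: 8.0
tool_pos: [651.4, -208.4, 85.7]
tcp_rot: [3.142, 0.0, 0.131]
contact_force: [0.7, -0.1, -0.7]
grip_width: 22.9
```

Emit:
step_arm(deltas=[[0, 0, 0.5, 0, 0, 0], [0, 0, 1, 0, 0, 0], [0, 0, 1, 0, 0, 0]])

```text
time: 8.25
tool_pos: [651.6, -208.5, 85.2]
tcp_rot: [3.141, -0.0, 0.131]
contact_force: [0.4, -0.5, 2.3]
grip_width: 23.1
```

Contact is felt (+2.3 N), so I'll release, rise, and return for the jar.

Emit:
step_arm(deltas=[[0, 0, 0, 0, 0, 0], [0, 0, 0, 0, 0, 0], [0, 0, 0, 0, 0, 0], [0, 0, 0, 0, 0, 0], [0, 0, 0, 0, 0, 0]], fingers=70)

```text
time: 8.67
tool_pos: [651.4, -208.4, 84.6]
tcp_rot: [3.142, 0.0, 0.131]
contact_force: [0.1, -0.0, -0.5]
grip_width: 52.3
```

Emit:
step_arm(deltas=[[0, 0, -6, 0, 0, 0], [0, 0, -20, 0, 0, 0], [0, 0, -45, 0, 0, 0], [0, 0, -80, 0, 0, 0], [0, 0, -110, 0, 0, 0]])

```text
time: 9.08
tool_pos: [651.3, -208.3, 196.6]
tcp_rot: [3.141, -0.0, 0.131]
contact_force: [0.5, -0.3, -0.2]
grip_width: 70.0
```

Emit:
step_arm(deltas=[[0, 0, 0, 0, 0, 0], [0, 0, 0, 0, 0, 0], [0, 0, 0, 0, 0, 0]])

```text
time: 9.33
tool_pos: [651.1, -208.2, 194.5]
tcp_rot: [-3.141, 0.0, 0.131]
contact_force: [-0.5, 0.4, -0.6]
grip_width: 70.3
```

Run:
```python
from plant import bot
from h import *
c=bot.capture('top');im=rect(c,590,720,-270,-150,34,3);cv2.imwrite('pics/t4.png',im)
plan(bot,[(542,206,190,YY,35)])
```

```text
t 9.38 pos [ 650.8 -208.1  193.6] rot [-3.141e+00  2.000e-03  1.310e-01] w 69.8
[[-3.6, -28.3, 0.2, 0, 0, -0.106], [-7.2, -56.6, 0.5, 0, 0, -0.213], [-10.8, -85.0, 0.7, 0, 0, -0.319], [-14.4, -113.3, 1.0, 0, 0, -0.426], [-18.0, -141.6, 1.2, 0, 0, -0.532]]
[[11.3, -26.2, 0.2, 0, 0, -0.107], [22.6, -52.4, 0.5, 0, 0, -0.213], [33.8, -78.6, 0.7, 0, 0, -0.32], [45.1, -104.9, 1.0, 0, 0, -0.426], [56.4, -131.1, 1.2, 0, 0, -0.533]]
[[23.0, -16.9, 0.2, 0, 0, -0.106], [46.0, -33.7, 0.5, 0, 0, -0.213], [69.1, -50.6, 0.7, 0, 0, -0.319], [92.1, -67.4, 1.0, 0, 0, -0.426], [115.1, -84.3, 1.2, 0, 0, -0.532]]
```

View pics/t4.png

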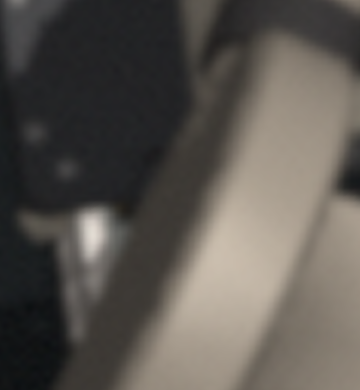

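The arm hides the pocket in that view (picture 7), so I'll check it later. On to the jar.

Emit:
step_arm(deltas=[[-4, -28, 0, 0, 0, -0.106], [-7, -57, 0, 0, 0, -0.213], [-11, -85, 1, 0, 0, -0.319], [-14, -113, 1, 0, 0, -0.426], [-18, -142, 1, 0, 0, -0.532]], fingers=91)

```text
time: 9.8
tool_pos: [613.9, -68.7, 191.9]
tcp_rot: [-3.139, 0.002, 0.668]
contact_force: [0.2, -0.3, 0.5]
grip_width: 91.0
```

Emit:
step_arm(deltas=[[11, -26, 0, 0, 0, -0.107], [23, -52, 0, 0, 0, -0.213], [34, -79, 1, 0, 0, -0.32], [45, -105, 1, 0, 0, -0.426], [56, -131, 1, 0, 0, -0.533]])

```text
time: 10.22
tool_pos: [577.3, 69.1, 191.1]
tcp_rot: [-3.139, 0.001, 1.201]
contact_force: [-0.6, 1.2, -0.1]
grip_width: 90.8
```

Emit:
step_arm(deltas=[[23, -17, 0, 0, 0, -0.106], [46, -34, 0, 0, 0, -0.213], [69, -51, 1, 0, 0, -0.319], [92, -67, 1, 0, 0, -0.426], [120, -84, 1, 0, 0, -0.532]])

```text
time: 10.63
tool_pos: [543.1, 210.8, 190.1]
tcp_rot: [-3.138, 0.001, 1.732]
contact_force: [0.9, 0.2, -0.5]
grip_width: 91.4
```

Emit:
step_arm(deltas=[[0, 0, 0, 0, 0, 0], [0, 0, 0, 0, 0, 0], [0, 0, 0, 0, 0, 0]])

```text
time: 10.88
tool_pos: [544.0, 209.9, 190.6]
tcp_rot: [-3.139, 0.001, 1.727]
contact_force: [0.6, -0.7, -0.5]
grip_width: 90.8
```

Run:
```python
from plant import bot
from h import *
c=bot.capture('wrist')
for n,y,z in(('jar',31,79),('bottle',-31,114),('square',-93,99)):
    q=rackpt(Y,(0,y));print(n,np.round(proj(c,[*q,z])),np.round(proj(c,[q[0],q[1]+5,z])),[(round(d['p'],2),np.round(d['rect']).tolist()) for d in bot.boxes_of(n,c)[:2]])
t=bot.capture('top')
for n in('flask',): print([(round(d['p'],2),np.round(d['rect']).tolist()) for d in bot.boxes_of(n,t)[:2]],proj(t,[650.5,-209,89]),proj(t,[650.5,-209,10]))
cv2.imwrite('pics/t5.png',np.hstack([cv2.resize(rect(t,420,700,-280,-170,34,2),(220,560)),cv2.resize(c['color'][:,:,::-1],(560,420))[:, :].copy() if 0 else cv2.copyMakeBorder(c['color'][:,:,::-1],0,140,0,0,0)]))
plan(bot,[(542,211,130,YY),(542,211,74,YY,18)])
```

```text
jar [274. 217.] [275. 210.] [(0.82, [276.0, 202.0, 56.0, 73.0])]
bottle [273. 125.] [275. 115.] [(0.84, [272.0, 113.0, 51.0, 56.0]), (0.34, [277.0, 323.0, 69.0, 34.0])]
square [274.   8.] [275.  -2.] [(0.66, [274.0, 32.0, 64.0, 65.0])]
[(0.59, [376.0, 176.0, 28.0, 28.0])] [382.36147285 172.27090018] [373.6756553  179.66754506]
t 11.18 pos [544.6 209.3 191.6] rot [-3.141  0.     1.726] w 90.7
[[1.0, -1.2, 30.8, 0, 0, -0.001], [2.0, -2.3, 61.6, 0, 0, -0.002], [2.0, -2.3, 75.6, 0, 0, -0.002], [2.0, -2.3, 89.6, 0, 0, -0.002], [2.0, -2.3, 103.6, 0, 0, -0.002]]
[[0.0, -0.0, 14.0, 0, 0, 0.0]]
```

View pics/t5.png

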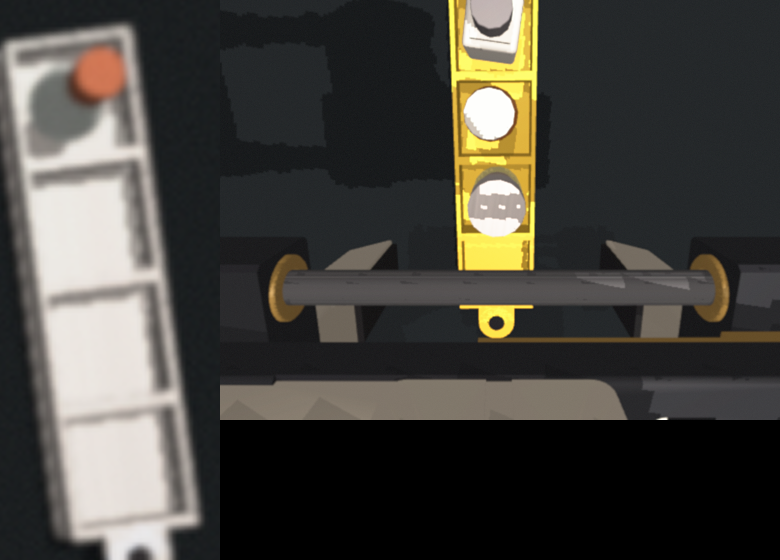

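The flask stands upright in the far pocket, and the jar lid is at wrist (277,207). Grasping the jar.

Emit:
step_arm(deltas=[[1, -1, 31, 0, 0, -0.001], [2.5, -2, 62, 0, 0, -0.002], [2.5, -2, 76, 0, 0, -0.002], [2.5, -2, 90, 0, 0, -0.002], [2.5, -2, 104, 0, 0, -0.002]])

```text
time: 11.6
tool_pos: [542.0, 211.8, 86.8]
tcp_rot: [-3.141, 0.0, 1.729]
contact_force: [-0.4, 0.6, -0.1]
grip_width: 91.0
```

Emit:
step_arm(deltas=[[0, 0, 13, 0, 0, 0], [0, 0, 13, 0, 0, 0], [0, 0, 13, 0, 0, 0]])

```text
time: 11.85
tool_pos: [541.9, 211.9, 74.4]
tcp_rot: [-3.14, 0.0, 1.729]
contact_force: [0.1, 0.3, -0.3]
grip_width: 90.7
```

Emit:
step_arm(deltas=[[0, 0, 0, 0, 0, 0], [0, 0, 0, 0, 0, 0], [0, 0, 0, 0, 0, 0], [0, 0, 0, 0, 0, 0], [0, 0, 0, 0, 0, 0]], fingers=15)

```text
time: 12.27
tool_pos: [542.2, 212.4, 75.2]
tcp_rot: [3.141, 0.0, 1.73]
contact_force: [0.1, 0.8, 0.3]
grip_width: 62.3
```

Emit:
step_arm(deltas=[[0, 0, 0, 0, 0, 0], [0, 0, 0, 0, 0, 0], [0, 0, 0, 0, 0, 0], [0, 0, 0, 0, 0, 0], [0, 0, 0, 0, 0, 0]])

```text
time: 12.68
tool_pos: [542.0, 212.4, 74.7]
tcp_rot: [-3.142, 0.0, 1.73]
contact_force: [0.4, -0.0, -0.4]
grip_width: 39.3
```

Emit:
step_arm(deltas=[[0, 0, 0, 0, 0, 0], [0, 0, 0, 0, 0, 0]])

```text
time: 12.85
tool_pos: [542.0, 212.4, 74.7]
tcp_rot: [-3.142, 0.0, 1.73]
contact_force: [-0.1, -0.4, 0.7]
grip_width: 39.5
```

Run:
```python
from plant import bot
from h import *
x,y=rackpt(S,(0,-31));print(x,y)
plan(bot,[(542,212.4,165,1.73,20),(x,y,165,YS,31),(x,y,85,YS,20)])
```

```text
589.033559287508 -216.94434548793546
t 12.85 pos [542.  212.4  74.7] rot [-3.142  0.     1.73 ] w 39.5
[[0.0, -0.0, -18.1, 0, 0, -0.0], [0.0, -0.0, -36.1, 0, 0, -0.0], [0.0, -0.0, -54.2, 0, 0, -0.0], [0.0, -0.0, -72.3, 0, 0, -0.0], [0.0, -0.0, -90.3, 0, 0, -0.0]]
[[-28.7, -1.4, -0.0, 0, 0, 0.106], [-57.5, -2.9, -0.0, 0, 0, 0.213], [-86.2, -4.3, -0.0, 0, 0, 0.32], [-115.0, -5.7, -0.0, 0, 0, 0.426], [-143.7, -7.2, -0.0, 0, 0, 0.533]]
[[-25.5, 13.4, -0.0, 0, 0, 0.106], [-51.0, 26.8, -0.0, 0, 0, 0.213], [-76.5, 40.2, -0.0, 0, 0, 0.32], [-102.0, 53.6, -0.0, 0, 0, 0.426], [-127.5, 66.9, -0.0, 0, 0, 0.533]]
[[-15.2, 24.5, -0.0, 0, 0, 0.106], [-30.3, 49.0, -0.0, 0, 0, 0.213], [-45.5, 73.5, -0.0, 0, 0, 0.32], [-60.7, 97.9, -0.0, 0, 0, 0.426], [-75.8, 122.4, -0.0, 0, 0, 0.533]]
[[-0.0, 0.0, 20.0, 0, 0, -0.0], [-0.0, 0.0, 40.0, 0, 0, -0.0], [-0.0, 0.0, 60.0, 0, 0, -0.0], [-0.0, 0.0, 80.0, 0, 0, -0.0]]
```

Emit:
step_arm(deltas=[[0, 0, -8, 0, 0, 0], [0, 0, -24, 0, 0, 0], [0, 0, -48, 0, 0, 0], [0, 0, -72, 0, 0, 0], [0, 0, -90, 0, 0, 0]])

```text
time: 13.27
tool_pos: [542.4, 212.5, 167.0]
tcp_rot: [3.14, -0.0, 1.73]
contact_force: [0.2, -0.1, -1.2]
grip_width: 39.4
```

Emit:
step_arm(deltas=[[-29, -1, 0, 0, 0, 0.106], [-58, -3, 0, 0, 0, 0.213], [-86, -4, 0, 0, 0, 0.32], [-115, -6, 0, 0, 0, 0.426], [-144, -7, 0, 0, 0, 0.533]])

```text
time: 13.68
tool_pos: [557.7, 67.9, 165.3]
tcp_rot: [3.141, 0.0, 1.192]
contact_force: [1.0, -0.1, -0.7]
grip_width: 39.4
```

Emit:
step_arm(deltas=[[-26, 13, 0, 0, 0, 0.106], [-51, 27, 0, 0, 0, 0.213], [-77, 40, 0, 0, 0, 0.32], [-102, 54, 0, 0, 0, 0.426], [-128, 67, 0, 0, 0, 0.533]])

```text
time: 14.1
tool_pos: [573.6, -75.9, 165.2]
tcp_rot: [3.141, -0.0, 0.659]
contact_force: [0.8, -0.6, -1.4]
grip_width: 39.6
```

Emit:
step_arm(deltas=[[-15, 24, 0, 0, 0, 0.106], [-30, 49, 0, 0, 0, 0.213], [-45, 73, 0, 0, 0, 0.32], [-61, 98, 0, 0, 0, 0.426], [-76, 122, 0, 0, 0, 0.533]])

```text
time: 14.52
tool_pos: [588.6, -219.0, 165.2]
tcp_rot: [3.141, 0.0, 0.125]
contact_force: [0.3, 0.0, -0.9]
grip_width: 39.4
```

Emit:
step_arm(deltas=[[0, 0, 0, 0, 0, 0], [0, 0, 0, 0, 0, 0], [0, 0, 10, 0, 0, 0], [0, 0, 20, 0, 0, 0], [0, 0, 20, 0, 0, 0]])

```text
time: 14.93
tool_pos: [587.5, -215.6, 141.9]
tcp_rot: [-3.139, 0.004, 0.133]
contact_force: [0.1, 0.0, -1.5]
grip_width: 39.5
```

Run:
```python
from plant import bot
from h import *
c=bot.capture('wrist');im=c['color'][:,:,::-1].copy()
for y in(-93,-31,31,93):
    P=np.array([proj(c,[*rackpt(S,(a,y+b)),34]) for a,b in((-28,-28),(28,-28),(28,28),(-28,28))]).astype(int);cv2.polylines(im,[P],True,(255,0,255),1)
cv2.imwrite('pics/w6.png',im)
x,y=rackpt(S,(0,-31))
plan(bot,[(x,y,77,YS,20)])
```

```text
t 14.98 pos [ 587.9 -215.8  142.9] rot [-3.139e+00  3.000e-03  1.330e-01] w 39.5
[[0.2, 0.3, 16.5, 0, 0, 0.0], [0.5, 0.6, 32.9, 0, 0, 0.001], [0.7, 1.0, 49.4, 0, 0, 0.001], [1.0, 1.3, 65.9, 0, 0, 0.002]]
```

View pics/w6.png

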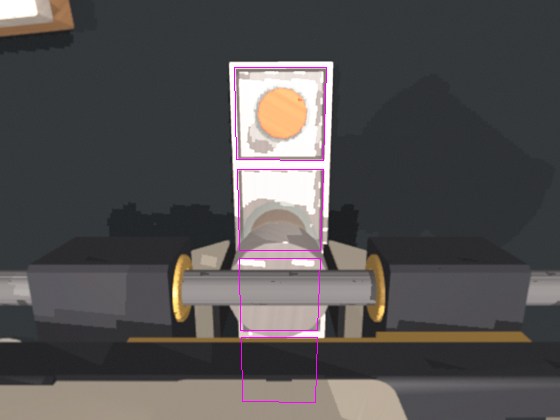

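The flask is centred in the far pocket at (283,112), and the jar is over pocket 2. Lowering.

Emit:
step_arm(deltas=[[0, 0, 12, 0, 0, 0], [0, 0, 28, 0, 0, 0], [1, 1, 44, 0, 0, 0], [1, 1, 56, 0, 0, 0], [1, 1, 62, 0, 0, 0]])

```text
time: 15.4
tool_pos: [589.3, -217.4, 80.9]
tcp_rot: [-3.14, 0.002, 0.132]
contact_force: [-0.9, 0.5, -1.7]
grip_width: 39.3
```

Emit:
step_arm(deltas=[[0, 0, 1, 0, 0, 0], [0, 0, 2, 0, 0, 0], [0, 0, 3, 0, 0, 0], [0, 0, 4, 0, 0, 0], [0, 0, 4, 0, 0, 0]])

```text
time: 15.82
tool_pos: [590.2, -218.5, 79.3]
tcp_rot: [3.141, -0.001, 0.131]
contact_force: [0.2, -0.5, -0.9]
grip_width: 39.3
```

Emit:
step_arm(deltas=[[0, 0, 0.5, 0, 0, 0], [0, 0, 1, 0, 0, 0], [0, 0, 1, 0, 0, 0]])

```text
time: 16.07
tool_pos: [589.9, -218.4, 77.8]
tcp_rot: [3.141, -0.0, 0.131]
contact_force: [0.2, 0.5, -0.8]
grip_width: 39.5
```

Emit:
step_arm(deltas=[[0, 0, 0.5, 0, 0, 0], [0, 0, 1, 0, 0, 0], [0, 0, 1.5, 0, 0, 0], [0, 0, 1.5, 0, 0, 0]])

```text
time: 16.4
tool_pos: [589.9, -218.3, 76.1]
tcp_rot: [-3.142, 0.0, 0.131]
contact_force: [-0.2, 0.6, -1.6]
grip_width: 39.3
```

Emit:
step_arm(deltas=[[0, 0, 0.5, 0, 0, 0], [0, 0, 1, 0, 0, 0], [0, 0, 1, 0, 0, 0]])

```text
time: 16.65
tool_pos: [589.9, -218.3, 75.1]
tcp_rot: [3.142, 0.0, 0.131]
contact_force: [-0.1, -0.0, -0.4]
grip_width: 39.7
```

Emit:
step_arm(deltas=[[0, 0, 0.4, 0, 0, 0], [0, 0, 0.7, 0, 0, 0], [0, 0, 0.7, 0, 0, 0]])

```text
time: 16.9
tool_pos: [590.0, -218.3, 74.7]
tcp_rot: [3.141, -0.0, 0.131]
contact_force: [-0.3, 0.8, 0.2]
grip_width: 39.7
```

Emit:
step_arm(deltas=[[0, 0, 0, 0, 0, 0], [0, 0, 0, 0, 0, 0], [0, 0, 0, 0, 0, 0], [0, 0, 0, 0, 0, 0], [0, 0, 0, 0, 0, 0]], fingers=80)

```text
time: 17.32
tool_pos: [590.0, -218.4, 74.6]
tcp_rot: [3.141, -0.0, 0.131]
contact_force: [-0.3, 0.6, 0.3]
grip_width: 68.1
```

Run:
```python
from plant import bot
from h import *
plan(bot,[(590,-218,204,YS,26),(529.5,272,204,YY,34)])
```

```text
t 17.32 pos [ 590.  -218.4   74.6] rot [ 3.141 -0.     0.131] w 68.1
[[0.0, -0.1, -25.9, 0, 0, -0.0], [0.0, -0.2, -51.8, 0, 0, -0.0], [0.1, -0.2, -77.7, 0, 0, -0.0], [0.1, -0.3, -103.6, 0, 0, -0.0], [0.1, -0.4, -129.4, 0, 0, -0.0]]
[[0.3, -32.9, -0.0, 0, 0, -0.107], [0.5, -65.8, -0.0, 0, 0, -0.213], [0.8, -98.7, -0.0, 0, 0, -0.32], [1.0, -131.6, -0.0, 0, 0, -0.426], [1.3, -164.5, -0.0, 0, 0, -0.533]]
[[17.0, -28.3, -0.0, 0, 0, -0.106], [33.9, -56.5, -0.0, 0, 0, -0.213], [50.9, -84.7, -0.0, 0, 0, -0.319], [67.8, -112.9, -0.0, 0, 0, -0.425], [84.8, -141.1, -0.0, 0, 0, -0.532]]
[[28.9, -15.8, -0.0, 0, 0, -0.106], [57.8, -31.5, -0.0, 0, 0, -0.213], [86.7, -47.2, -0.0, 0, 0, -0.319], [115.7, -62.9, -0.0, 0, 0, -0.426], [144.6, -78.6, -0.0, 0, 0, -0.532]]
```

Emit:
step_arm(deltas=[[0, 0, -10, 0, 0, 0], [0, 0, -32, 0, 0, 0], [0, 0, -64, 0, 0, 0], [0, 0, -98, 0, 0, 0], [0, 0, -130, 0, 0, 0]])

```text
time: 17.73
tool_pos: [589.8, -218.3, 207.0]
tcp_rot: [3.141, -0.0, 0.131]
contact_force: [1.0, -0.3, 0.3]
grip_width: 80.0
```

Emit:
step_arm(deltas=[[0, -33, 0, 0, 0, -0.107], [1, -66, 0, 0, 0, -0.213], [1, -99, 0, 0, 0, -0.32], [1, -132, 0, 0, 0, -0.426], [1, -164, 0, 0, 0, -0.533]], fingers=91)

```text
time: 18.15
tool_pos: [569.1, -54.1, 205.5]
tcp_rot: [3.141, -0.001, 0.669]
contact_force: [1.2, 0.0, -0.0]
grip_width: 91.2
```

Emit:
step_arm(deltas=[[17, -28, 0, 0, 0, -0.106], [34, -56, 0, 0, 0, -0.213], [51, -85, 0, 0, 0, -0.319], [68, -113, 0, 0, 0, -0.425], [85, -141, 0, 0, 0, -0.532]])

```text
time: 18.57
tool_pos: [549.3, 109.4, 205.5]
tcp_rot: [3.141, -0.0, 1.201]
contact_force: [0.4, 0.4, -0.7]
grip_width: 91.1
```

Emit:
step_arm(deltas=[[29, -16, 0, 0, 0, -0.106], [58, -31, 0, 0, 0, -0.213], [87, -47, 0, 0, 0, -0.319], [116, -63, 0, 0, 0, -0.426], [145, -79, 0, 0, 0, -0.532]])

```text
time: 18.98
tool_pos: [528.8, 273.3, 205.5]
tcp_rot: [3.141, -0.0, 1.733]
contact_force: [0.1, -0.2, 0.3]
grip_width: 91.1
```

Emit:
step_arm(deltas=[[0, 0, 0, 0, 0, 0], [0, 0, 0, 0, 0, 0], [0, 0, 0, 0, 0, 0], [0, 0, 0, 0, 0, 0]])

```text
time: 19.32
tool_pos: [529.5, 270.7, 204.8]
tcp_rot: [3.141, 0.0, 1.726]
contact_force: [0.1, 0.1, 0.5]
grip_width: 90.9
```

Run:
```python
from plant import bot
from h import *
c=bot.capture('wrist');t=bot.capture('top')
for n,y,z in(('bottle',-31,114),('square',-93,99)):
    q=rackpt(Y,(0,y));print(n,np.round(proj(c,[*q,z])),np.round(proj(c,[q[0],q[1]+5,z])),[(round(d['p'],2),np.round(d['rect']).tolist()) for d in bot.boxes_of(n,c)[:2]])
cv2.imwrite('pics/t7.png',np.hstack([rect(t,420,700,-280,-170,34,2),cv2.copyMakeBorder(c['color'][:,:,::-1],0,140,0,0,0)]))
plan(bot,[(529.5,272,150,YY),(529.5,272,110,YY,18)])
```

```text
bottle [281. 226.] [282. 218.] [(0.73, [280.0, 202.0, 49.0, 73.0])]
square [281. 124.] [282. 116.] [(0.79, [282.0, 121.0, 56.0, 57.0])]
t 19.52 pos [529.6 270.7 204.7] rot [3.141 0.    1.726] w 91.0
[[0.6, 0.1, 27.3, 0, 0, -0.001], [1.3, 0.1, 54.7, 0, 0, -0.002], [1.3, 0.1, 68.0, 0, 0, -0.002], [1.3, 0.1, 81.3, 0, 0, -0.002], [1.3, 0.1, 94.7, 0, 0, -0.002]]
```

View pics/t7.png

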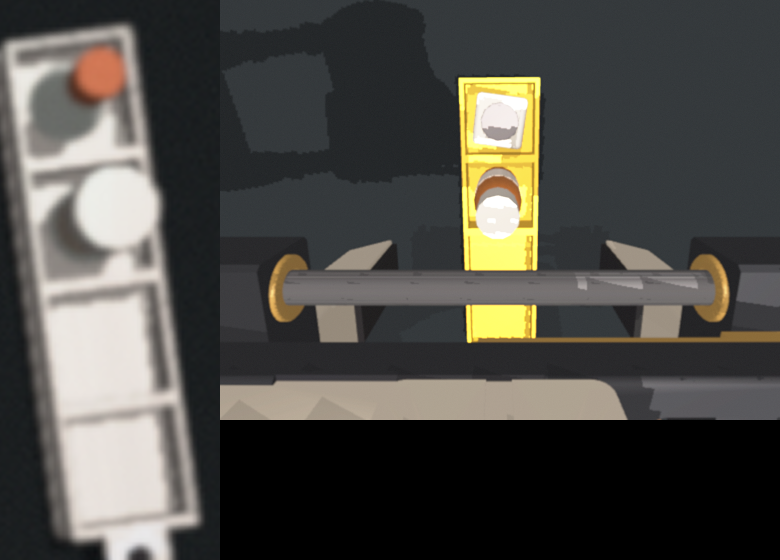

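Both placed samples look fine and the bottle cap is at (278,217) in the wrist part. Grasping the bottle.

Emit:
step_arm(deltas=[[1, 0, 27, 0, 0, -0.001], [2.5, -0.5, 55, 0, 0, -0.002], [2.5, -0.5, 68, 0, 0, -0.002], [2.5, -0.5, 81, 0, 0, -0.002], [2.5, -0.5, 94, 0, 0, -0.002]])

```text
time: 19.93
tool_pos: [528.4, 273.4, 109.6]
tcp_rot: [-3.141, 0.0, 1.729]
contact_force: [1.0, 0.1, -1.1]
grip_width: 91.1
```

Emit:
step_arm(deltas=[[0, 0, 0, 0, 0, 0], [0, 0, 0, 0, 0, 0], [0, 0, 0, 0, 0, 0], [0, 0, 0, 0, 0, 0], [0, 0, 0, 0, 0, 0]], fingers=15)

```text
time: 20.35
tool_pos: [528.8, 274.2, 111.5]
tcp_rot: [3.14, -0.0, 1.73]
contact_force: [-0.7, 0.6, -0.5]
grip_width: 62.5
```

Emit:
step_arm(deltas=[[0, 0, 0, 0, 0, 0], [0, 0, 0, 0, 0, 0], [0, 0, 0, 0, 0, 0], [0, 0, 0, 0, 0, 0], [0, 0, 0, 0, 0, 0]])

```text
time: 20.77
tool_pos: [528.3, 274.1, 110.5]
tcp_rot: [-3.142, 0.0, 1.73]
contact_force: [-1.1, -0.9, -0.0]
grip_width: 28.9
```

Emit:
step_arm(deltas=[[0, 0, 0, 0, 0, 0], [0, 0, 0, 0, 0, 0], [0, 0, 0, 0, 0, 0]])

```text
time: 21.02
tool_pos: [528.3, 274.1, 110.5]
tcp_rot: [-3.142, 0.0, 1.73]
contact_force: [-0.5, 0.5, 1.0]
grip_width: 27.5
```

Run:
```python
from plant import bot
from h import *
p=bot.get_obs()['tool_pos']
x,y=rackpt(S,(0,31));print(x,y)
plan(bot,[(p[0],p[1],p[2]+80,YY,20),(x,y,p[2]+80,YS,33)])
```

```text
527.566440712492 -225.05565451206454
t 21.02 pos [528.3 274.1 110.5] rot [-3.142  0.     1.73 ] w 27.5
[[-0.0, 0.0, -16.0, 0, 0, 0.0], [-0.0, 0.0, -32.0, 0, 0, 0.001], [-0.0, 0.0, -48.0, 0, 0, 0.001], [-0.0, 0.0, -64.0, 0, 0, 0.001], [-0.0, 0.0, -80.0, 0, 0, 0.002]]
[[-30.8, -4.9, -0.0, 0, 0, 0.1], [-61.6, -9.8, -0.0, 0, 0, 0.199], [-92.4, -14.8, -0.0, 0, 0, 0.299], [-123.2, -19.7, -0.0, 0, 0, 0.399], [-154.0, -24.6, -0.0, 0, 0, 0.499]]
[[-29.4, 10.4, 0.0, 0, 0, 0.1], [-58.8, 20.8, 0.0, 0, 0, 0.2], [-88.3, 31.2, 0.0, 0, 0, 0.299], [-117.7, 41.7, 0.0, 0, 0, 0.399], [-147.1, 52.1, 0.0, 0, 0, 0.499]]
[[-20.8, 23.2, 0.0, 0, 0, 0.1], [-41.6, 46.4, 0.0, 0, 0, 0.2], [-62.5, 69.6, 0.0, 0, 0, 0.299], [-83.3, 92.8, 0.0, 0, 0, 0.399], [-104.1, 116.1, 0.0, 0, 0, 0.499]]
[[-7.2, 30.4, 0.0, 0, 0, 0.1]]
```

Emit:
step_arm(deltas=[[0, 0, -8, 0, 0, 0], [0, 0, -24, 0, 0, 0], [0, 0, -44, 0, 0, 0], [0, 0, -64, 0, 0, 0], [0, 0, -80, 0, 0, 0]])

```text
time: 21.43
tool_pos: [528.6, 274.2, 192.5]
tcp_rot: [3.14, -0.0, 1.73]
contact_force: [0.2, -0.0, -1.5]
grip_width: 27.1
```

Emit:
step_arm(deltas=[[-31, -5, 0, 0, 0, 0.1], [-62, -10, 0, 0, 0, 0.2], [-92, -15, 0, 0, 0, 0.3], [-123, -20, 0, 0, 0, 0.4], [-154, -25, 0, 0, 0, 0.5]])

```text
time: 21.85
tool_pos: [527.8, 116.8, 191.1]
tcp_rot: [3.141, -0.0, 1.225]
contact_force: [0.6, -0.0, -0.2]
grip_width: 27.5
```

Emit:
step_arm(deltas=[[-29, 10, 0, 0, 0, 0.1], [-59, 21, 0, 0, 0, 0.2], [-88, 31, 0, 0, 0, 0.3], [-118, 42, 0, 0, 0, 0.4], [-147, 52, 0, 0, 0, 0.5]])

```text
time: 22.27
tool_pos: [527.7, -39.5, 191.1]
tcp_rot: [3.141, -0.0, 0.725]
contact_force: [0.8, 0.3, -1.4]
grip_width: 27.3
```

Emit:
step_arm(deltas=[[-21, 23, 0, 0, 0, 0.1], [-42, 46, 0, 0, 0, 0.2], [-62, 70, 0, 0, 0, 0.3], [-83, 93, 0, 0, 0, 0.4], [-104, 116, 0, 0, 0, 0.5]])

```text
time: 22.68
tool_pos: [527.5, -195.2, 191.1]
tcp_rot: [3.141, -0.0, 0.225]
contact_force: [0.7, 1.4, -1.7]
grip_width: 27.0
```

Emit:
step_arm(deltas=[[-7, 30, 0, 0, 0, 0.098], [-7, 30, 0, 0, 0, 0.098], [-7, 30, 0, 0, 0, 0.098], [-7, 30, 0, 0, 0, 0.098], [-7, 30, 0, 0, 0, 0.098]])

```text
time: 23.1
tool_pos: [527.7, -223.4, 190.7]
tcp_rot: [-3.141, 0.0, 0.134]
contact_force: [0.4, 0.0, -1.5]
grip_width: 27.4
```

Run:
```python
from plant import bot
from h import *
c=bot.capture('wrist');im=c['color'][:,:,::-1].copy()
for y in(-93,-31,31,93):
    P=np.array([proj(c,[*rackpt(S,(a,y+b)),34]) for a,b in((-28,-28),(28,-28),(28,28),(-28,28))]).astype(int);cv2.polylines(im,[P],True,(255,0,255),1)
cv2.imwrite('pics/w8.png',im)
x,y=rackpt(S,(0,31))
plan(bot,[(x,y,113,YS,20)])
```

```text
t 23.15 pos [ 527.8 -223.2  190.7] rot [-3.141  0.     0.134] w 27.3
[[-0.1, 0.4, 19.4, 0, 0, 0.001], [-0.2, 0.9, 38.9, 0, 0, 0.001], [-0.3, 1.3, 58.3, 0, 0, 0.002], [-0.5, 1.8, 77.7, 0, 0, 0.003]]
```

View pics/w8.png

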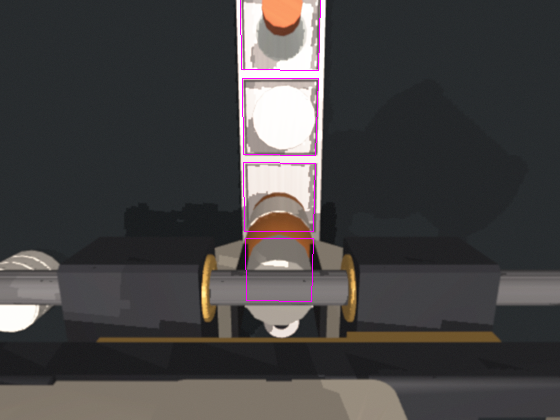

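The bottle hangs upright and in line with pocket 3. Lowering.

Emit:
step_arm(deltas=[[0, 0, 14, 0, 0, 0], [0, 1, 34, 0, 0, 0], [0, 1, 54, 0, 0, 0], [0, 1, 68, 0, 0, 0], [0, 1, 74, 0, 0, 0]])

```text
time: 23.57
tool_pos: [527.1, -223.7, 114.6]
tcp_rot: [-3.139, 0.003, 0.134]
contact_force: [-0.5, -0.0, -0.1]
grip_width: 27.3
```

Emit:
step_arm(deltas=[[0, 0, 1, 0, 0, 0], [0, 0, 2, 0, 0, 0], [0, 0, 3, 0, 0, 0], [0, 0, 4, 0, 0, 0], [0, 0, 4, 0, 0, 0]])

```text
time: 23.98
tool_pos: [528.2, -225.6, 113.2]
tcp_rot: [3.141, -0.001, 0.132]
contact_force: [-0.5, -0.3, -1.0]
grip_width: 27.6
```

Emit:
step_arm(deltas=[[0, 0, 0.3, 0, 0, 0], [0, 0, 0.6, 0, 0, 0], [0, 0, 0.6, 0, 0, 0]])

```text
time: 24.23
tool_pos: [527.9, -225.5, 112.1]
tcp_rot: [3.141, -0.0, 0.132]
contact_force: [0.6, -0.8, -0.8]
grip_width: 27.4
```

Emit:
step_arm(deltas=[[0, 0, 0.5, 0, 0, 0], [0, 0, 1, 0, 0, 0], [0, 0, 1, 0, 0, 0]])

```text
time: 24.48
tool_pos: [527.8, -225.4, 110.8]
tcp_rot: [-3.142, 0.0, 0.132]
contact_force: [-0.3, -0.1, -1.1]
grip_width: 27.3
```

Emit:
step_arm(deltas=[[0, 0, 0.4, 0, 0, 0], [0, 0, 0.7, 0, 0, 0], [0, 0, 0.7, 0, 0, 0]])

```text
time: 24.73
tool_pos: [527.9, -225.5, 110.5]
tcp_rot: [3.141, -0.0, 0.132]
contact_force: [-0.6, -0.6, 1.5]
grip_width: 27.6
```

Contact at the grasp height. Releasing.

Emit:
step_arm(deltas=[[0, 0, 0, 0, 0, 0], [0, 0, 0, 0, 0, 0], [0, 0, 0, 0, 0, 0], [0, 0, 0, 0, 0, 0], [0, 0, 0, 0, 0, 0]], fingers=80)

```text
time: 25.15
tool_pos: [527.9, -225.5, 110.2]
tcp_rot: [3.142, 0.0, 0.132]
contact_force: [-0.7, 0.0, 0.2]
grip_width: 56.5
```

Run:
```python
from plant import bot
from h import *
plan(bot,[(528,-225.5,210,YS,26),(520,330,210,YY,37)])
```

```text
t 25.15 pos [ 527.9 -225.5  110.2] rot [3.142 0.    0.132] w 56.5
[[0.0, 0.0, -25.0, 0, 0, 0.0], [0.1, 0.0, -49.9, 0, 0, 0.0], [0.1, 0.0, -74.9, 0, 0, 0.001], [0.1, 0.1, -99.8, 0, 0, 0.001], [4.2, -34.4, -99.8, 0, 0, -0.099]]
[[7.5, -33.9, -0.0, 0, 0, -0.1], [14.9, -67.9, -0.0, 0, 0, -0.2], [22.4, -101.8, -0.0, 0, 0, -0.299], [29.8, -135.7, -0.0, 0, 0, -0.399], [37.3, -169.6, -0.0, 0, 0, -0.499]]
[[22.8, -26.2, -0.0, 0, 0, -0.1], [45.5, -52.4, -0.0, 0, 0, -0.2], [68.3, -78.6, -0.0, 0, 0, -0.299], [91.1, -104.8, -0.0, 0, 0, -0.399], [113.9, -131.0, -0.0, 0, 0, -0.499]]
[[32.5, -12.2, -0.0, 0, 0, -0.1], [65.1, -24.3, -0.0, 0, 0, -0.2], [97.6, -36.4, -0.0, 0, 0, -0.3], [130.2, -48.5, -0.0, 0, 0, -0.399], [162.7, -60.6, -0.0, 0, 0, -0.499]]
```

Emit:
step_arm(deltas=[[0, 0, -10, 0, 0, 0], [0, 0, -35, 0, 0, 0], [0, 0, -68, 0, 0, 0], [0, 0, -100, 0, 0, 0], [4, -34, -100, 0, 0, -0.1]])

```text
time: 25.57
tool_pos: [530.4, -196.7, 217.5]
tcp_rot: [3.131, -0.01, 0.227]
contact_force: [1.2, 0.2, -0.1]
grip_width: 79.9
```

Emit:
step_arm(deltas=[[7, -34, 0, 0, 0, -0.1], [15, -68, 0, 0, 0, -0.2], [22, -102, 0, 0, 0, -0.3], [30, -136, 0, 0, 0, -0.4], [37, -170, 0, 0, 0, -0.5]], fingers=91)

```text
time: 25.98
tool_pos: [524.2, -15.7, 211.2]
tcp_rot: [3.141, -0.001, 0.736]
contact_force: [1.0, -0.7, 1.0]
grip_width: 91.0
```

Emit:
step_arm(deltas=[[23, -26, 0, 0, 0, -0.1], [46, -52, 0, 0, 0, -0.2], [68, -79, 0, 0, 0, -0.3], [91, -105, 0, 0, 0, -0.4], [114, -131, 0, 0, 0, -0.5]])

```text
time: 26.4
tool_pos: [521.3, 158.1, 211.2]
tcp_rot: [3.141, -0.0, 1.237]
contact_force: [1.2, 0.1, 0.3]
grip_width: 90.8
```

Emit:
step_arm(deltas=[[32, -12, 0, 0, 0, -0.1], [65, -24, 0, 0, 0, -0.2], [98, -36, 0, 0, 0, -0.3], [130, -48, 0, 0, 0, -0.4], [163, -61, 0, 0, 0, -0.497]])

```text
time: 26.82
tool_pos: [518.0, 332.0, 211.1]
tcp_rot: [3.141, 0.0, 1.734]
contact_force: [2.1, 0.4, 0.1]
grip_width: 90.7
```

Emit:
step_arm(deltas=[[0, 0, 0, 0, 0, 0], [0, 0, 0, 0, 0, 0], [0, 0, 0, 0, 0, 0], [0, 0, 0, 0, 0, 0]])

```text
time: 27.15
tool_pos: [518.5, 329.3, 210.5]
tcp_rot: [3.142, 0.0, 1.727]
contact_force: [0.4, -0.4, 0.1]
grip_width: 91.0
```

Run:
```python
from plant import bot
from h import *
c=bot.capture('wrist');t=bot.capture('top')
for n,y,z in(('square',-93,99),):
    q=rackpt(Y,(0,y));print(n,np.round(proj(c,[*q,z])),np.round(proj(c,[q[0],q[1]+5,z])),[(round(d['p'],2),np.round(d['rect']).tolist()) for d in bot.boxes_of(n,c)[:2]])
cv2.imwrite('pics/t9.png',np.hstack([rect(t,420,700,-280,-170,34,2),cv2.copyMakeBorder(c['color'][:,:,::-1],0,140,0,0,0)]))
plan(bot,[(520,330,150,YY),(520,330,98,YY,18)])
```

```text
square [284. 214.] [285. 207.] [(0.75, [284.0, 197.0, 52.0, 64.0]), (0.18, [284.0, 249.0, 70.0, 46.0])]
t 27.3 pos [518.6 329.2 210.5] rot [3.141 0.    1.727] w 91.0
[[0.3, 0.7, 30.3, 0, 0, -0.001], [0.6, 1.5, 60.5, 0, 0, -0.001], [0.6, 1.5, 77.8, 0, 0, -0.001], [0.6, 1.5, 95.2, 0, 0, -0.001], [0.6, 1.5, 112.5, 0, 0, -0.001]]
```

View pics/t9.png

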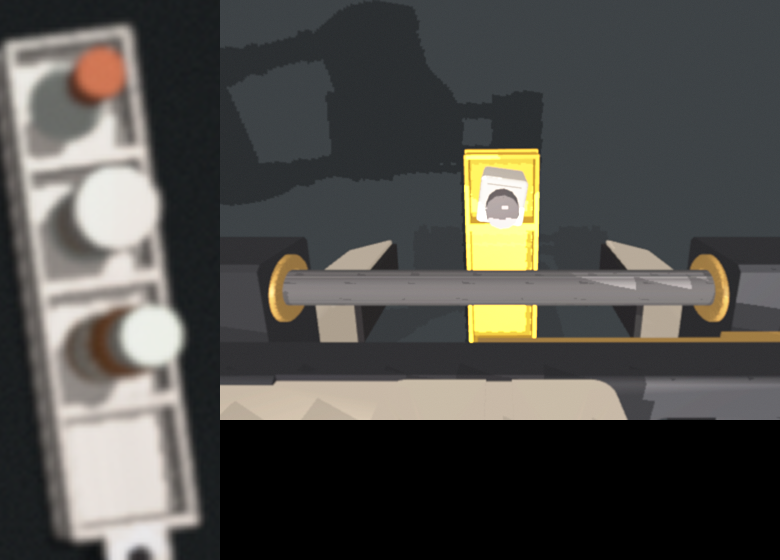

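Three samples are standing. The square's cap is at (282,206) in the wrist part, about 5 mm beyond its cup centre. Grasping it.

Emit:
step_arm(deltas=[[2, 1, 30, 0, 0, 0], [4, 2, 60, 0, 0, 0], [4, 2, 78, 0, 0, 0], [4, 2, 95, 0, 0, 0], [4, 2, 112, 0, 0, 0]])

```text
time: 27.72
tool_pos: [519.7, 333.7, 97.3]
tcp_rot: [-3.141, 0.0, 1.727]
contact_force: [0.5, 1.1, 0.9]
grip_width: 91.2
```

Emit:
step_arm(deltas=[[0, 0, 0, 0, 0, 0], [0, 0, 0, 0, 0, 0], [0, 0, 0, 0, 0, 0], [0, 0, 0, 0, 0, 0], [0, 0, 0, 0, 0, 0]], fingers=15)

```text
time: 28.13
tool_pos: [520.3, 334.8, 99.6]
tcp_rot: [3.139, -0.001, 1.729]
contact_force: [-0.3, 0.9, 0.4]
grip_width: 62.3
```

Emit:
step_arm(deltas=[[0, 0, 0, 0, 0, 0], [0, 0, 0, 0, 0, 0], [0, 0, 0, 0, 0, 0], [0, 0, 0, 0, 0, 0], [0, 0, 0, 0, 0, 0]])

```text
time: 28.55
tool_pos: [519.6, 334.7, 98.2]
tcp_rot: [3.142, 0.0, 1.729]
contact_force: [0.1, 0.7, 0.6]
grip_width: 29.3
```

Emit:
step_arm(deltas=[[0, 0, 0, 0, 0, 0], [0, 0, 0, 0, 0, 0], [0, 0, 0, 0, 0, 0], [0, 0, 0, 0, 0, 0]])

```text
time: 28.88
tool_pos: [519.8, 334.7, 98.3]
tcp_rot: [3.141, -0.0, 1.729]
contact_force: [1.4, -1.0, 1.4]
grip_width: 23.4
```

Run:
```python
from plant import bot
from h import *
p=bot.get_obs()['tool_pos']
x,y=rackpt(S,(0,93));print(x,y)
plan(bot,[(p[0],p[1],p[2]+80,YY,20),(x,y,p[2]+80,YS,36)])
```

```text
466.0993221374759 -233.16696353619358
t 28.88 pos [519.8 334.7  98.3] rot [ 3.141 -0.     1.729] w 23.4
[[0.0, 0.0, -20.0, 0, 0, 0.0], [0.0, 0.0, -40.0, 0, 0, 0.0], [0.0, 0.0, -60.0, 0, 0, 0.001], [0.0, 0.0, -80.0, 0, 0, 0.001], [-34.5, -8.9, -80.0, 0, 0, 0.101]]
[[-35.3, -5.4, -0.0, 0, 0, 0.099], [-70.5, -10.7, -0.0, 0, 0, 0.199], [-105.8, -16.1, -0.0, 0, 0, 0.299], [-141.0, -21.5, -0.0, 0, 0, 0.399], [-176.2, -26.9, -0.0, 0, 0, 0.499]]
[[-33.5, 12.2, 0.0, 0, 0, 0.099], [-67.1, 24.3, 0.0, 0, 0, 0.199], [-100.6, 36.5, 0.0, 0, 0, 0.299], [-134.1, 48.6, 0.0, 0, 0, 0.399], [-167.6, 60.8, 0.0, 0, 0, 0.499]]
[[-23.6, 26.7, 0.0, 0, 0, 0.1], [-47.3, 53.4, 0.0, 0, 0, 0.199], [-70.9, 80.1, 0.0, 0, 0, 0.299], [-94.5, 106.8, 0.0, 0, 0, 0.399], [-118.1, 133.5, 0.0, 0, 0, 0.499]]
```

Emit:
step_arm(deltas=[[0, 0, -8, 0, 0, 0], [0, 0, -26, 0, 0, 0], [0, 0, -52, 0, 0, 0], [0, 0, -80, 0, 0, 0], [-34, -9, -80, 0, 0, 0.1]])

```text
time: 29.3
tool_pos: [518.6, 304.6, 184.3]
tcp_rot: [3.131, -0.006, 1.633]
contact_force: [1.2, -1.0, 0.0]
grip_width: 23.2
```

Emit:
step_arm(deltas=[[-35, -5, 0, 0, 0, 0.1], [-70, -11, 0, 0, 0, 0.2], [-106, -16, 0, 0, 0, 0.3], [-141, -21, 0, 0, 0, 0.4], [-176, -27, 0, 0, 0, 0.5]])

```text
time: 29.72
tool_pos: [498.7, 120.9, 178.6]
tcp_rot: [-3.142, 0.0, 1.124]
contact_force: [0.1, -0.8, -0.6]
grip_width: 23.2
```

Emit:
step_arm(deltas=[[-34, 12, 0, 0, 0, 0.1], [-67, 24, 0, 0, 0, 0.2], [-101, 36, 0, 0, 0, 0.3], [-134, 49, 0, 0, 0, 0.4], [-168, 61, 0, 0, 0, 0.5]])

```text
time: 30.13
tool_pos: [482.0, -57.1, 178.7]
tcp_rot: [3.141, -0.0, 0.624]
contact_force: [0.5, 0.3, -1.7]
grip_width: 23.3
```

Emit:
step_arm(deltas=[[-24, 27, 0, 0, 0, 0.1], [-47, 53, 0, 0, 0, 0.2], [-71, 80, 0, 0, 0, 0.3], [-94, 107, 0, 0, 0, 0.4], [-118, 134, 0, 0, 0, 0.498]])

```text
time: 30.55
tool_pos: [465.4, -234.9, 178.7]
tcp_rot: [-3.141, -0.0, 0.126]
contact_force: [1.7, 0.3, -1.1]
grip_width: 23.3
```

Emit:
step_arm(deltas=[[0, 0, 0, 0, 0, 0], [0, 0, 0, 0, 0, 0], [0, 0, 0, 0, 0, 0], [0, 0, 0, 0, 0, 0], [0, 0, 0, 0, 0, 0]])

```text
time: 30.97
tool_pos: [466.1, -232.0, 178.4]
tcp_rot: [-3.141, 0.0, 0.133]
contact_force: [0.6, 0.1, -0.9]
grip_width: 23.1
```

Run:
```python
from plant import bot
from h import *
c=bot.capture('wrist');im=c['color'][:,:,::-1].copy()
for y in(-93,-31,31,93):
    P=np.array([proj(c,[*rackpt(S,(a,y+b)),34]) for a,b in((-28,-28),(28,-28),(28,28),(-28,28))]).astype(int);cv2.polylines(im,[P],True,(255,0,255),1)
cv2.imwrite('pics/w10.png',im)
x,y=rackpt(S,(0,93))
plan(bot,[(x,y,101,YS,20)])
```

```text
t 31.02 pos [ 466.2 -232.1  178.4] rot [-3.142  0.     0.133] w 23.5
[[-0.1, 0.3, 19.3, 0, 0, 0.001], [-0.1, 0.5, 38.7, 0, 0, 0.001], [-0.2, 0.8, 58.0, 0, 0, 0.002], [-0.2, 1.0, 77.4, 0, 0, 0.002]]
```

View pics/w10.png

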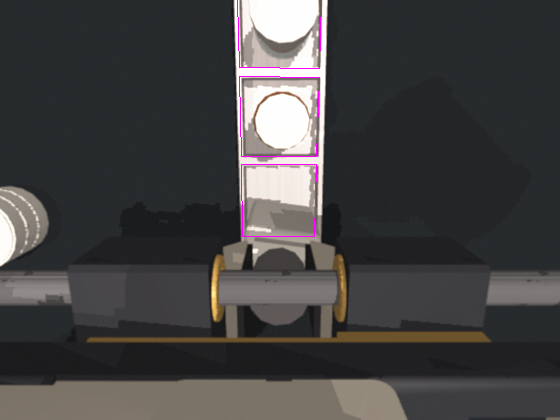

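Emit:
step_arm(deltas=[[0, 0, 14, 0, 0, 0], [0, 1, 34, 0, 0, 0], [0, 1, 54, 0, 0, 0], [0, 1, 68, 0, 0, 0], [0, 1, 74, 0, 0, 0]])

```text
time: 31.43
tool_pos: [465.4, -232.9, 102.4]
tcp_rot: [-3.139, 0.002, 0.132]
contact_force: [-1.1, -0.7, -0.5]
grip_width: 23.6
```

Emit:
step_arm(deltas=[[0, 0, 1, 0, 0, 0], [0, 0, 2, 0, 0, 0], [0, 0, 3, 0, 0, 0], [0, 0, 4, 0, 0, 0], [0, 0, 4, 0, 0, 0]])

```text
time: 31.85
tool_pos: [466.4, -234.5, 100.8]
tcp_rot: [3.141, -0.001, 0.131]
contact_force: [-0.3, -0.0, -0.8]
grip_width: 23.6
```

Emit:
step_arm(deltas=[[0, 0, 0.3, 0, 0, 0], [0, 0, 0.6, 0, 0, 0], [0, 0, 0.6, 0, 0, 0]])

```text
time: 32.1
tool_pos: [466.1, -234.4, 99.8]
tcp_rot: [3.141, -0.0, 0.131]
contact_force: [0.1, 0.5, -1.2]
grip_width: 23.4
```

Emit:
step_arm(deltas=[[0, 0, 0.5, 0, 0, 0], [0, 0, 1, 0, 0, 0], [0, 0, 1, 0, 0, 0]])

```text
time: 32.35
tool_pos: [466.0, -234.3, 98.5]
tcp_rot: [-3.142, 0.0, 0.131]
contact_force: [0.6, 0.3, -1.1]
grip_width: 23.5
```

Emit:
step_arm(deltas=[[0, 0, 0.4, 0, 0, 0], [0, 0, 0.7, 0, 0, 0], [0, 0, 0.7, 0, 0, 0]])

```text
time: 32.6
tool_pos: [466.2, -234.4, 98.3]
tcp_rot: [3.141, -0.0, 0.131]
contact_force: [-1.7, 1.6, 4.7]
grip_width: 23.4
```

Emit:
step_arm(deltas=[[0, 0, 0, 0, 0, 0], [0, 0, 0, 0, 0, 0], [0, 0, 0, 0, 0, 0], [0, 0, 0, 0, 0, 0], [0, 0, 0, 0, 0, 0]], fingers=80)

```text
time: 33.02
tool_pos: [466.0, -234.3, 97.7]
tcp_rot: [-3.141, 0.0, 0.131]
contact_force: [0.3, -0.9, 0.9]
grip_width: 52.1
```

Emit:
step_arm(deltas=[[0, 0, -10, 0, 0, 0], [0, 0, -35, 0, 0, 0], [0, 0, -68, 0, 0, 0], [0, 0, -100, 0, 0, 0], [0, 0, -125, 0, 0, 0]])

```text
time: 33.43
tool_pos: [466.4, -234.5, 226.1]
tcp_rot: [3.14, -0.002, 0.131]
contact_force: [0.1, -0.3, -0.1]
grip_width: 79.3
```

Emit:
step_arm(deltas=[[0, -34, 0, 0, 0, 0], [0, -68, 0, 0, 0, 0], [0, -102, 0, 0, 0, 0], [0, -136, 0, 0, 0, 0], [0, -170, 0, 0, 0, 0]])

```text
time: 33.85
tool_pos: [443.4, -64.4, 223.7]
tcp_rot: [3.141, -0.001, 0.13]
contact_force: [1.0, 1.0, 0.1]
grip_width: 80.1
```

Emit:
step_arm(deltas=[[0, -34, 0, 0, 0, 0], [0, -68, 0, 0, 0, 0], [0, -102, 0, 0, 0, 0], [0, -136, 0, 0, 0, 0], [0, -170, 0, 0, 0, 0]])

```text
time: 34.27
tool_pos: [421.2, 104.3, 223.7]
tcp_rot: [3.141, -0.001, 0.131]
contact_force: [1.2, 0.1, 0.9]
grip_width: 79.9
```

Emit:
step_arm(deltas=[[0, 0, 0, 0, 0, 0], [0, 0, 0, 0, 0, 0], [0, 0, 0, 0, 0, 0], [0, 0, 0, 0, 0, 0], [0, 0, 0, 0, 0, 0]])

```text
time: 34.68
tool_pos: [422.1, 101.6, 223.0]
tcp_rot: [3.141, -0.0, 0.129]
contact_force: [-0.3, -0.3, -0.2]
grip_width: 80.2
```

Run:
```python
from plant import bot
from h import *
o=bot.get_obs();print(o['time'],o['tool_pos'],o['contact_force'])
t=bot.capture('top');s=bot.capture('scene')
for n in('jar','bottle','square','flask','dishes','carton','beaker'):
    print(n,[(round(d['p'],2),np.round(d['rect']).tolist()) for d in bot.boxes_of(n,t)[:2]],[(round(d['p'],2),np.round(d['rect']).tolist()) for d in bot.boxes_of(n,s)[:2]])
a=cv2.resize(s['color'][130:280,140:380,::-1],None,fx=2.3,fy=2.3,interpolation=cv2.INTER_CUBIC)
b=rect(t,390,700,-300,-160,34,1.6);h=max(a.shape[0],b.shape[0])
f=lambda i:cv2.copyMakeBorder(i,0,h-i.shape[0],0,0,0)
cv2.imwrite('pics/fin.png',np.hstack([f(a),f(b)]))
```

```text
34.6833 [422.06258306 101.60887514 223.02014496] [-0.32193806 -0.27060819 -0.19262295]
jar [(0.7, [384.0, 207.0, 30.0, 21.0])] [(0.75, [224.0, 171.0, 17.0, 28.0])]
bottle [(0.72, [391.0, 272.0, 32.0, 19.0]), (0.69, [387.0, 238.0, 29.0, 15.0])] [(0.52, [366.0, 264.0, 42.0, 42.0])]
square [(0.66, [392.0, 273.0, 33.0, 22.0])] [(0.97, [263.0, 151.0, 22.0, 34.0]), (0.57, [172.0, 219.0, 31.0, 45.0])]
flask [(0.73, [277.0, 297.0, 28.0, 25.0]), (0.54, [376.0, 176.0, 25.0, 28.0])] [(0.83, [206.0, 180.0, 20.0, 33.0])]
dishes [(0.83, [277.0, 298.0, 26.0, 25.0])] [(0.82, [337.0, 196.0, 27.0, 23.0])]
carton [(0.84, [278.0, 145.0, 55.0, 51.0])] [(0.94, [225.0, 241.0, 63.0, 53.0])]
beaker [(0.66, [335.0, 115.0, 35.0, 41.0])] [(0.94, [173.0, 220.0, 31.0, 42.0])]
```

View pics/fin.png

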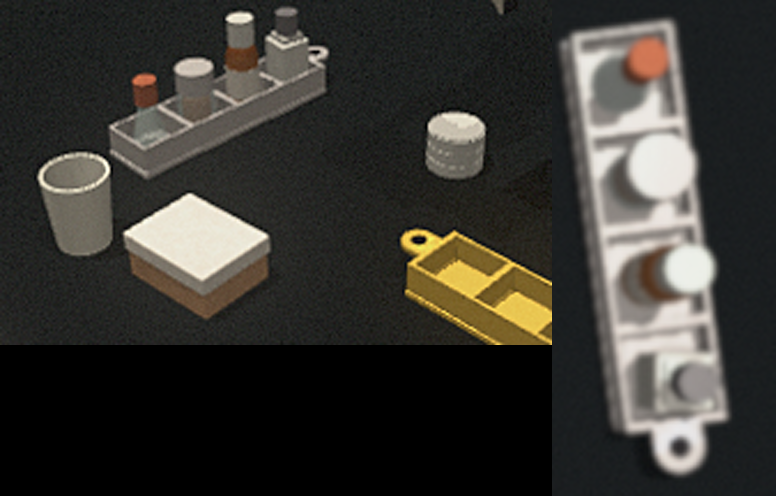

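All four samples stand upright in reverse order, and the bystanders haven't moved. Handing in.

```bash
python3 -c "
from plant import bot
print(bot.close_job())"
```

```text
the job is handed in; nothing more can be done
None
```

All four samples are in the steel rack in reverse order: from the far end towards the steel tab they stand flask, jar, bottle, square. I handed the job in at about 34.7 s of robot time.

- **Placement:** I lowered each sample until the force reading showed contact, at its original grasp height, then released it. The firmest reading was about 5 N, for the square. For the jar it was within the sensor noise, so height was the main cue there.
- **Final pictures:** The final top and scene pictures show all four upright, each in its own pocket. The dishes, carton and beaker are where they started, within 2–3 pixels.
- **Disagreements:** A few detections were wrong, but the pictures settled each one. In the top view the network also called the dishes "flask" and the square "bottle". In the scene view it missed the bottle in the rack and reported a "bottle" near the empty yellow rack.

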